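Refill the spring-fed jam jar dispenser

TASK

Refill the jam jar dispenser on the buffet. Open the clamp lever of its side fence, slide the fence in to the green mark and clamp it there again; and draw the sprung follower back until its pointer is in the red band on the scale, without pulling it well past the band, and let go so that it stays there. Stand all the loose jam jars upright in a single row in the lane between the front stop and the follower, then free the follower by its squeeze handle and let it close up on the row, so that it presses on the jars when you have let go, and leave the sugar jar, the pepper mill and the bowl of olives where they stand.

Things in the scene. Friction and masses are not known exactly. Their poses are not given: they have to be found in the camera images.
- dispenser: beech dispenser base, 185 x 350 x 12 mm, fixed. Origin on the table; y runs along the lane from front stop to rear, x across it, away from the fence's carriage. Lane floor z = 12 mm. Far side of the lane: aluminium scale rail, inner face x = 30 mm, top z = 30 mm. Front stop: inner face y = -147 mm, top z = 36 mm. The lane holds up to five jars in single file, centres at x = 6.5 mm.
- fence (a joint): slide of the aluminium side fence and its grey carriage, m: lane width = 40 mm + value; grows as the fence moves along -x of the dispenser, end at 0.036. At 0.007 (lane 47 mm, right for the jars) its red pointer is on the green mark. About 7 N of friction when unclamped, held fast when clamped. Starts clamped and too wide. The fence's top is 20 mm above the lane floor.
- fence_grip (a point): grip point of the black upright finger grip on the fence's carriage, 14 mm thick across the lane (x of the dispenser), 34 mm long along y, top 10 mm above this point, carriage top 22 mm below it
- fence_pointer (a point): tip of the red pointer on the carriage's edge beside the green mark; moves with the fence
- fence_mark (a point): centre of the green line on the base plate to which the pointer must come, compared along x of the dispenser
- clamp (a joint): black clamp lever with an orange knob on the fence's carriage, rad: 0 clamped (lever points along -y of the dispenser), 1.2 fully open; it opens clockwise seen from above (the knob swings towards -x of the dispenser) and stays where it is left; turning it takes 0.12 to 0.22 Nm. The fence is free above 0.9.
- clamp_knob (a point): upright orange knob at the lever's end, 14 mm in diameter, 26 mm tall; this point is on its axis, 10 mm below its top and 22 mm above the carriage; 52 mm from the pivot. The lever's flat arm tops out 10 mm below this point
- clamp_pivot (a point): point on the lever's upright hinge axis, at the height of clamp_knob
- follower (a joint): sprung follower, m: distance of its face from the front stop along +y; end stop 0.255. At 0.228 its pointer is at the middle of the red band (0.219 to 0.237). A spring draws it to 0: 3.3 N at 0, 6.7 N at 0.228, damped 25 N per m/s. From 0.222 to 0.240 a comb with steps of 6 mm (one at 0.228) holds it when the trigger is let go: it stops at the next step forward or the one after.
- trigger (a joint): orange trigger half of the follower's squeeze handle, m: 0 let go, 0.008 fully squeezed; sprung, 3 to 7 N. Squeezed above 0.006 it lifts the pawl from the comb, so that the follower runs either way; any firm grip on the handle squeezes it.
- follower_grip (a point): middle of the follower's squeeze handle when squeezed: a black fixed half (near side) and an orange trigger half (far side), 38 mm wide over both across the lane (x of the dispenser), 30 mm when squeezed, 26 mm along y, top 15 mm above this point and the halves reach 21 mm below it. Grip it from above with the fingers closing across the lane. The point lies 22 mm behind the follower's face.
- pointer (a point): red pointer of the follower over the scale rail, 3 mm behind its face
- load_mark (a point): middle of the red band on the scale rail; the pointer must come to it, compared along y of the dispenser
- lane_front (a point): point on the lane floor at the front stop, in the middle of the lane as it is when the fence is on its mark; the row of jars begins here and runs along +y of the dispenser
- jar_0: closed glass portion jar of jam, a plain upright cylinder 42 mm in diameter and 54 mm tall, dark red jam, red lid; about 90 g. Origin at the centre of its underside, z up along its axis. Stands loose on the table at first (may be absent: None). To go into the lane (sides 20 mm high) it must be gripped in its upper 30 mm.
- jar_1: closed glass portion jar of jam, a plain upright cylinder 42 mm in diameter and 54 mm tall, orange jam, brass-coloured lid; about 90 g. Origin at the centre of its underside, z up along its axis. Stands loose on the table at first (may be absent: None). To go into the lane (sides 20 mm high) it must be gripped in its upper 30 mm.
- jar_2: closed glass portion jar of jam, a plain upright cylinder 42 mm in diameter and 54 mm tall, purple jam, white lid; about 90 g. Origin at the centre of its underside, z up along its axis. Stands loose on the table at first (may be absent: None). To go into the lane (sides 20 mm high) it must be gripped in its upper 30 mm.
- jar_3: closed glass portion jar of jam, a plain upright cylinder 42 mm in diameter and 54 mm tall, bright red jam, brass-coloured lid; about 90 g. Origin at the centre of its underside, z up along its axis. Stands loose on the table at first (may be absent: None). To go into the lane (sides 20 mm high) it must be gripped in its upper 30 mm.
- jar_4: closed glass portion jar of jam, a plain upright cylinder 42 mm in diameter and 54 mm tall, yellow jam, green lid; about 90 g. Origin at the centre of its underside, z up along its axis. Stands loose on the table at first (may be absent: None). To go into the lane (sides 20 mm high) it must be gripped in its upper 30 mm.
- sugar_jar: white porcelain sugar jar with a lid, 93 mm in diameter, 110 mm tall, a bystander; origin at its underside
- pepper_mill: dark wooden pepper mill, 53 mm in diameter, 155 mm tall, a bystander; origin at its underside
- bowl_olives: porcelain bowl of olives with a spoon, 144 x 154 x 81 mm, a bystander; origin at its underside

How it is judged (in metres and radians):
On the way, in this order (a step that is already met when the one before it is completed fails the run):
1. the clamp lever is swung open (value of joint clamp above 0.9 rad), for 0.1 s.
2. the fence stands on its green mark with the lever clamped, and the follower stays, let go, with its pointer in the red band (value of joint fence between 0.0045 and 0.0095 m and value of joint clamp below 0.12 rad and value of joint follower between 0.219 and 0.237 m and contact force between the fingers and follower below 0.05 N), for 0.4 s.
3. all jars stand upright in the lane while the follower is still held back at the red band (x of jar_0 in the frame of dispenser between -0.004 and 0.014 m and y of jar_0 in the frame of dispenser between -0.135 and 0.071 m and z of jar_0 in the frame of dispenser between 0.008 and 0.017 m and angle between each of jar_0, jar_1, jar_2, jar_3, jar_4's own z axis and vertical below 0.1 rad and linear speed of each of jar_0, jar_1, jar_2, jar_3, jar_4 below 0.02 m/s and x of jar_1 in the frame of dispenser between -0.004 and 0.014 m and y of jar_1 in the frame of dispenser between -0.135 and 0.071 m and z of jar_1 in the frame of dispenser between 0.008 and 0.017 m and x of jar_2 in the frame of dispenser between -0.004 and 0.014 m and y of jar_2 in the frame of dispenser between -0.135 and 0.071 m and z of jar_2 in the frame of dispenser between 0.008 and 0.017 m and x of jar_3 in the frame of dispenser between -0.004 and 0.014 m and y of jar_3 in the frame of dispenser between -0.135 and 0.071 m and z of jar_3 in the frame of dispenser between 0.008 and 0.017 m and x of jar_4 in the frame of dispenser between -0.004 and 0.014 m and y of jar_4 in the frame of dispenser between -0.135 and 0.071 m and z of jar_4 in the frame of dispenser between 0.008 and 0.017 m and value of joint follower above 0.215 m), for 0.3 s.
At the end, for the whole second after the job is handed in: Every jar stands upright (0.1 rad) at rest on the lane floor between front stop and follower; fence within 2.5 mm of its green mark (0.0045 to 0.0095) and clamped (lever under 0.12 rad); the follower is off its comb (under 0.2185) and its spring presses on a jar (over 0.8 N) (x of jar_0 in the frame of dispenser between -0.004 and 0.014 m and y of jar_0 in the frame of dispenser between -0.135 and 0.071 m and z of jar_0 in the frame of dispenser between 0.008 and 0.017 m and angle between each of jar_0, jar_1, jar_2, jar_3, jar_4's own z axis and vertical below 0.1 rad and linear speed of each of jar_0, jar_1, jar_2, jar_3, jar_4 below 0.02 m/s and x of jar_1 in the frame of dispenser between -0.004 and 0.014 m and y of jar_1 in the frame of dispenser between -0.135 and 0.071 m and z of jar_1 in the frame of dispenser between 0.008 and 0.017 m and x of jar_2 in the frame of dispenser between -0.004 and 0.014 m and y of jar_2 in the frame of dispenser between -0.135 and 0.071 m and z of jar_2 in the frame of dispenser between 0.008 and 0.017 m and x of jar_3 in the frame of dispenser between -0.004 and 0.014 m and y of jar_3 in the frame of dispenser between -0.135 and 0.071 m and z of jar_3 in the frame of dispenser between 0.008 and 0.017 m and x of jar_4 in the frame of dispenser between -0.004 and 0.014 m and y of jar_4 in the frame of dispenser between -0.135 and 0.071 m and z of jar_4 in the frame of dispenser between 0.008 and 0.017 m and value of joint fence between 0.0045 and 0.0095 m and value of joint clamp below 0.12 rad and value of joint follower below 0.2185 m and (contact force between follower and jar_0 above 0.8 N or contact force between follower and jar_1 above 0.8 N or contact force between follower and jar_2 above 0.8 N or contact force between follower and jar_3 above 0.8 N or contact force between follower and jar_4 above 0.8 N)); the robot touches nothing.
It fails at once if the follower is drawn more than 16 mm beyond the middle of the red band, which overstretches its spring (value of joint follower above 0.244 m).
It fails at once if the sugar jar is pushed more than 30 mm (distance of sugar_jar from where it was at the start of the episode above 0.03 m).
It fails at once if the pepper mill is pushed more than 30 mm (distance of pepper_mill from where it was at the start of the episode above 0.03 m).
It fails at once if the bowl of olives is pushed more than 30 mm (distance of bowl_olives from where it was at the start of the episode above 0.03 m).
Of jar_0, jar_1, jar_2, jar_3, jar_4 only 3 to 5 are there at a start; the rules pass over those that are not, and their reading is None.
At some moment in a run one of jar_0, jar_1, jar_2, jar_3, jar_4 may be knocked a few centimetres aside while the robot is not near it.
Once in a run the grip may slacken for a moment while it holds something.
It also fails if it takes over 210 s, if anything falls off the work surface, if the arm or the gripper's body presses on something with over 40 N, if the wrist force passes 120 N, or if a joint passes its speed limit or range.

ROBOT

A 6-joint arm with a two-finger parallel gripper is mounted at the origin on a cart in front of the work surface, level with it; the furniture and walls round the work are solid. World frame = base frame: x ahead of the robot, y to its left, z up, the work surface at z = 0. Lengths are in mm, angles in rad, forces in N, time in s.
With the tool pointing down it reaches from about 275 to 750 mm from the base axis. Payload 10.2 kg.
Tool frame: the origin (TCP) lies on the centre line of the jaws, within the pads' length; the fingertips stand 19 mm ahead of it and the grasp point (between the pads) is the TCP; z points along the fingers, y is the line along which they close (so a half turn about z gives the same grasp; the last joint's range is limited). The gripper opens to 85 mm and grips with 20 to 120 N. Pads are 22 mm wide; open, the fingers measure 114 mm over their backs; the gripper's body (76 mm by 85 mm) begins 54 mm behind the grasp point. The pads swing forward as they close: fully open they stand 13 mm farther back than shut.
Start: joints at [0.942, 0.313, 1.498, -0, 1.331, -0.223], TCP at [207.259, 482.364, 250.294] pointing down, gripper open.
Joint ranges: [-2.94, 2.94], [-0.97, 2.17], [0.19, 2.56], [-1.23, 4.37], [0.02, 3.11], [-2.88, 2.88]. Speed limits (rad/s): [2.39, 2.39, 3.01, 3.14, 3.14, 3.14].

INTERFACE

Orientations are given as a unit quaternion [w, x, y, z].
In Python, from rig import sense, capture, finish_job, regions_of, mark_of gives the robot as it stands.
- The arm moves only by the tool jog_arm, never from a script. Its argument "series" is text: rows parted by semicolons, each of 7 numbers parted by spaces: the shift along the tool's x, y, z in units of 0.4 m (1.0 is 0.4 m), then the turn, a rotation vector about the tool's x, y, z in units of pi/2 rad (1.0 is pi/2 rad), then the opening, from -1 (shut) to 1 (fully open). A call has 1 to 20 rows; each row is the pose to reach, as a shift and turn from the pose commanded when the call began, along the tool's axes at that moment; what a row does not reach only later rows make up. A row lasts 1/8 s, in which the tool goes at most 62.5 mm and 10.7 degrees, less where a joint would pass 70% of its speed; a pose out of reach is approached as far as the arm can. A call with a number of a shift or a turn outside -1 to 1 is refused whole. A call with a gripper value outside its range is refused whole. The fingers move at their own pace and stop on an object; "grip_force" is the grip in N (left out, the last holds). Time passes only in rows, so rows that repeat a pose let the fingers close. It gives the time, the measured TCP pose, the force, the opening and the grip force at its end, in the units of the state.
- sense(): the state, without advancing time (a new reading comes with each control period).
- capture(name): name is "scene" or "side" or "wrist"; returns a dict with "img" (384x512x3 uint8, red, green, blue), "intrinsics" (3x3 intrinsics, pixels), "dist_coeffs" ([k1, k2, p1, p2, k3] as OpenCV has them; the pictures are not rectified), "R" (3x3) and "t" (3): a world point X has camera coordinates R X + t. Camera axes: x right, y down, z forward; pixel columns grow to the right and rows downward; lengths in mm; the calibration is good to about 2 mm. A picture is of the moment at which its call begins. There is no depth.
- finish_job(): hands the job in; it is judged then, once.
Trained networks look in a picture, given as the dict that the camera call returned (one of the last four; its "shot" number tells which), for a name from the list of things; names that differ only in an ending like _2 or _b are one class to them, and where a whole thing is asked for, a point or a joint stands for the part that bears it (a point fixed in the world has none). Each returns a list of dicts, best first, with "confidence" (0 to 1); they miss things now and then, are a little off and sometimes report something else, mostly with a low value. They report only what shows in the picture. A call takes as long as a camera call.
- regions_of(label, picture): "region" (384x512 bool, what is visible of it) and "point" ([row, column] in pixels, amid what is visible of it).
- mark_of(label, picture): "point" ([row, column] in pixels: a listed point, or the origin of a listed thing).
The state is a dict: "time_s": time; "joints": joint angles; "dq": joint speeds; "tau": joint torques, N m; "eef_pos": TCP position; "ee_rot": TCP orientation; "force": force on the tool from outside, world axes, zero at the start; "wrist_torque": the same for the moment, N m; "grip_width": opening from 0.0 (shut) to 1.0 (fully open); "grip_force": force on a finger pad.
Only numpy, scipy, OpenCV 4.12 (cv2) and the standard library are available. Lean on these libraries where they do the work, as an engineer would, in place of code of your own. Each camera call takes 0.05 s, during which the arm holds its last target. There are 200 camera calls.

## Working session

There is one attempt and no reset: what is moved stays moved. The work goes in short steps, Python scripts to look and compute and a tool call to move; the robot and the scene stay as the last step left them, time stands still between calls to the robot, and variables do not carry over. Pictures are saved under pics/ and viewed, at most 14 in all, crops included, and the job is handed in when it is done.

Besides the shell and the picture viewer there is one more tool, called after "Request:" as name(argument=value, ...) on one line, values as JSON. jog_arm: Moves the arm, as the interface text tells. Shifts and turns lie within -1 to 1; 1 stands for 0.4 m of shift or pi/2 rad of turn. Its arguments: {"type":"object","properties":{"series":{"type":"string"},"grip_force":{"type":"number"}},"required":["series"]}

```bash
ls; mkdir -p pics
cat > h.py <<'E'
import numpy as np, cv2
from rig import sense, capture, finish_job, regions_of, mark_of
def ray(p,rc):
    u=cv2.undistortPoints(np.array([[[rc[1],rc[0]]]],float),np.array(p["intrinsics"]),np.array(p["dist_coeffs"]))[0,0]
    R=np.array(p["R"]);t=np.array(p["t"]).ravel()
    return -R.T@t, R.T@np.array([u[0],u[1],1.])
def onz(p,rc,z):
    c,d=ray(p,rc); return c+d*(z-c[2])/d[2]
def tri(obs):
    A=np.zeros((3,3));b=np.zeros(3)
    for p,rc in obs:
        c,d=ray(p,rc);d=d/np.linalg.norm(d);M=np.eye(3)-np.outer(d,d);A+=M;b+=M@c
    X=np.linalg.solve(A,b)
    res=[np.linalg.norm(np.cross(X-ray(p,rc)[0],ray(p,rc)[1]/np.linalg.norm(ray(p,rc)[1]))) for p,rc in obs]
    return X,max(res)
def proj(p,X):
    r,_=cv2.Rodrigues(np.array(p["R"]))
    return cv2.projectPoints(np.array(X,float).reshape(-1,1,3),r,np.array(p["t"],float),np.array(p["intrinsics"]),np.array(p["dist_coeffs"]))[0][:,0]
E
cat > m.py <<'E'
from h import *
ps={n:capture(n) for n in("scene","side","wrist")}
for n,p in ps.items(): cv2.imwrite(f"pics/a_{n}.png",p["img"][:,:,::-1]); print(n,"cam",np.round(ray(p,[192,256])[0]))
for l in "dispenser fence_grip fence_pointer fence_mark clamp_knob clamp_pivot follower_grip pointer load_mark lane_front jar_0 jar_1 jar_2 jar_3 jar_4 sugar_jar pepper_mill bowl_olives".split():
    obs=[];s=l
    for n,p in ps.items():
        m=mark_of(l,p)
        if m:
            s+=f" {n}{np.round(m[0]['point'])}c{m[0]['confidence']:.2f}"
            if m[0]['confidence']>.4: obs.append((p,m[0]['point']))
            if l[:3] in("jar","sug","pep","bow","dis","lan"): s+=str(np.round(onz(p,m[0]['point'],12 if l[:2]=='la' else 0)[:2]))
    if len(obs)>1: X,r=tri(obs); s+=f" => {np.round(X,1)} r{r:.1f}"
    print(s)
st=sense(); print(st["eef_pos"],st["ee_rot"],st["time_s"],st["grip_width"])
E
python3 m.py; cd pics; python3 -c "
import cv2
a=cv2.imread('a_scene.png');b=cv2.imread('a_side.png')
cv2.imwrite('a_scene2.png',cv2.resize(a,(800,600),interpolation=cv2.INTER_CUBIC))"
```

```text
pics
scene cam [-681.  953. 1267.]
side cam [ -200. -1027.   588.]
wrist cam [144. 510. 374.]
dispenser scene[214. 226.]c0.88[588.  74.] side[195. 269.]c0.57[614.  62.] => [608.2  63.5  -7.3] r9.4
fence_grip scene[219. 240.]c0.53 side[202. 293.]c0.66 => [629.7 -12.1 -47. ] r45.4
fence_pointer scene[226. 237.]c0.62 side[198. 230.]c0.59 => [475.3  99.6  17.4] r5.3
fence_mark scene[225. 236.]c0.78 side[198. 234.]c0.90 => [489.2  98.2  11.4] r4.0
clamp_knob scene[204. 256.]c0.49 side[199. 265.]c0.64 => [523.8 -33.1  37.7] r1.5
clamp_pivot scene[212. 247.]c0.46 side[192. 255.]c0.41 => [516.9  24.3  40.2] r11.5
follower_grip scene[216. 242.]c0.70 side[183. 294.]c0.49 => [618.1 -10.3   9.1] r67.4
pointer side[194. 299.]c0.70
load_mark side[178. 256.]c0.72
lane_front side[200. 294.]c0.90[641. -50.]
jar_0 side[240. 319.]c0.69[ 530. -292.]
jar_1 side[240. 319.]c0.69[ 530. -292.]
jar_2 side[240. 319.]c0.69[ 530. -292.]
jar_3 side[240. 319.]c0.69[ 530. -292.]
jar_4 side[240. 319.]c0.69[ 530. -292.]
sugar_jar scene[277. 170.]c0.79[426. 438.] side[194. 266.]c0.67[606.  73.] wrist[327. 288.]c0.79[432. 435.] => [ 688.7  345.6 -214.8] r131.1
pepper_mill scene[258. 158.]c0.87[536. 423.] side[174. 207.]c0.52[538. 391.] => [550.2 417.1 -12. ] r1.7
bowl_olives scene[190. 360.]c0.89[ 357. -485.] side[196. 253.]c0.70[562.  90.] => [ 256.6 -311.3  185.4] r40.3
[207.25372294 482.36949964 250.30421411] [-2.44370838e-06  2.01491715e-01  9.79490219e-01  7.72074346e-06] 2.85 1.0012388238745198
```

View pics/a_scene2.png

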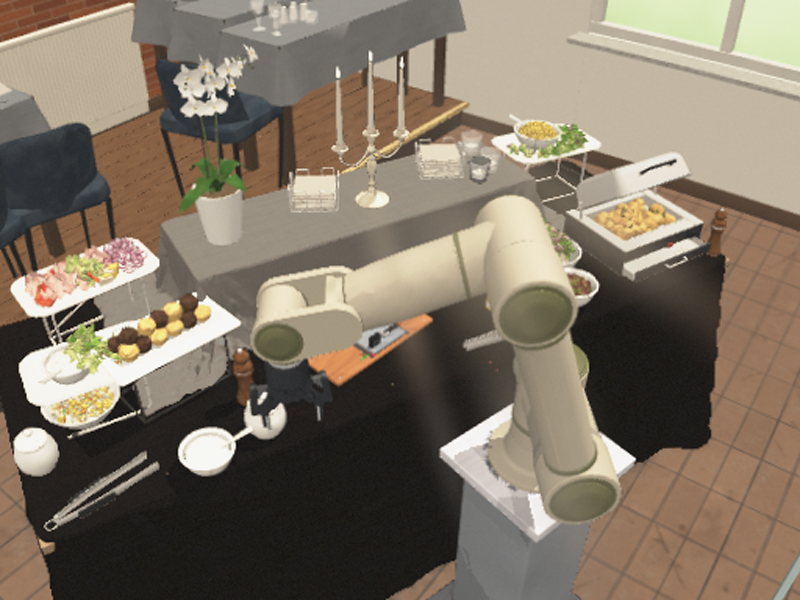

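View pics/a_side.png

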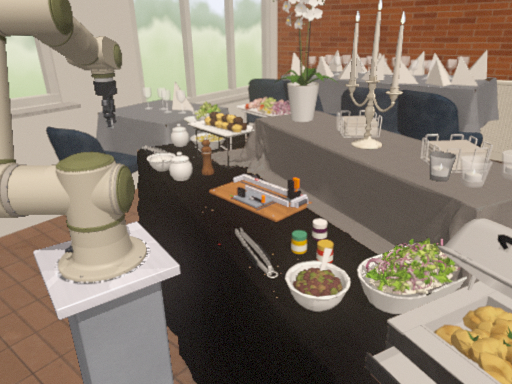

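The scene view is blocked by the arm. The side view shows the dispenser, with jars at about (299,242) green lid, (319,228) white lid and (325,252) brass lid. I'll move the wrist camera over the dispenser.

Request:
jog_arm(series="-0.67 -0.45 -0.19 0 0 0 1;-0.67 -0.45 -0.19 0 0 0 1;-0.67 -0.45 -0.19 0 0 0 1;-0.67 -0.45 -0.19 0 0 0 1;-0.67 -0.45 -0.19 0 0 0 1;-0.67 -0.45 -0.19 0 0 0 1;-0.67 -0.45 -0.19 0 0 0 1;-0.67 -0.45 -0.19 0 0 0 1")

```text
time_s: 3.85
eef_pos: [381.9, 211.8, 326.1]
ee_rot: [-0.0, 0.201, 0.98, 0.0]
force: [0.1, -0.1, 0.9]
grip_width: 1.002
grip_force: 0.0
```

Request:
jog_arm(series="-0.67 -0.45 -0.19 0 0 0 1;-0.67 -0.45 -0.19 0 0 0 1;-0.67 -0.45 -0.19 0 0 0 1;-0.67 -0.45 -0.19 0 0 0 1;-0.67 -0.45 -0.19 0 0 0 1;-0.67 -0.45 -0.19 0 0 0 1;-0.67 -0.45 -0.19 0 0 0 1;-0.67 -0.45 -0.19 0 0 0 1")

```text
time_s: 4.85
eef_pos: [557.3, -58.3, 402.1]
ee_rot: [-0.0, 0.201, 0.98, 0.0]
force: [-1.2, 0.2, 0.6]
grip_width: 0.999
grip_force: 0.0
```

```bash
sed -i 's/a_{n}/b_{n}/' m.py; python3 m.py
```

```text
scene cam [-681.  953. 1267.]
side cam [ -200. -1027.   588.]
wrist cam [494. -31. 526.]
dispenser scene[215. 223.]c0.62[588.  90.] side[195. 266.]c0.70[600.  64.] wrist[143. 336.]c0.78[600.  68.] => [604.5  75.2 -11.5] r6.4
fence_grip scene[217. 241.]c0.81 side[191. 241.]c0.79 wrist[ 82. 325.]c0.98 => [498.3  70.7  42.1] r6.1
fence_pointer scene[226. 237.]c0.89 side[196. 232.]c0.91 wrist[ 56. 334.]c0.89 => [476.6 100.4  21.6] r4.3
fence_mark scene[229. 237.]c0.61 side[198. 235.]c0.97 wrist[ 67. 338.]c0.74 => [487.7 103.3   4.6] r7.1
clamp_knob scene[207. 255.]c0.57 side[199. 266.]c0.61 wrist[123. 268.]c0.92 => [527.  -25.3  32.5] r9.1
clamp_pivot scene[210. 249.]c0.45 side[193. 256.]c0.45 wrist[103. 297.]c0.95 => [515.5  19.5  43.9] r8.4
follower_grip scene[219. 240.]c0.55 side[184. 293.]c0.52 wrist[200. 277.]c0.63 => [632.8 -23.7  -1. ] r83.1
pointer scene[186. 243.]c0.52 side[197. 301.]c0.60 wrist[210. 276.]c0.60 => [657.7 -67.4  30. ] r6.4
load_mark scene[210. 204.]c0.89 side[179. 257.]c0.86 wrist[139. 400.]c0.66 => [626.  154.4  33.6] r2.4
lane_front scene[194. 252.]c0.75[615. -
[... 625 characters left out ...]
5. -376.] => [ 443.2 -345.2   24.2] r30.9
jar_4 scene[186. 324.]c0.56[ 471. -379.] side[254. 299.]c0.70[ 432. -315.] wrist[173.  61.]c0.85[ 465. -376.] => [ 443.2 -345.2   24.2] r30.9
sugar_jar scene[279. 170.]c0.85[419. 443.] side[181. 180.]c0.70[415. 397.] wrist[190. 133.]c0.70[ 539. -278.] => [418.  161.4 122.8] r358.9
pepper_mill scene[256. 162.]c0.61[534. 410.] side[173. 206.]c0.71[538. 406.] wrist[136. 403.]c0.63[633. 174.] => [589.1 319.7 -39.9] r137.5
bowl_olives scene[191. 359.]c0.59[ 349. -473.] side[298. 316.]c0.81[ 342. -480.] => [ 349.4 -475.1   -4.1] r2.6
[557.62138149 -59.99580987 402.30176287] [4.53872434e-06 2.01516525e-01 9.79485115e-01 1.37462955e-05] 7.7 1.000131391431793
```

View pics/b_wrist.png

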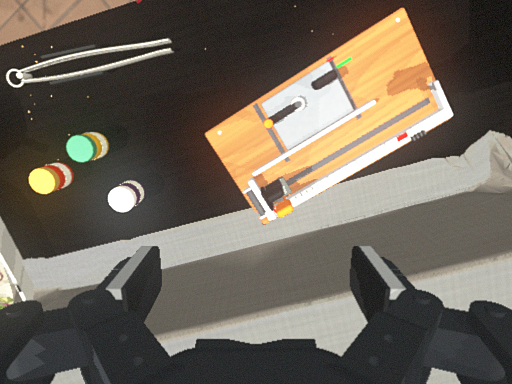

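View pics/b_scene.png

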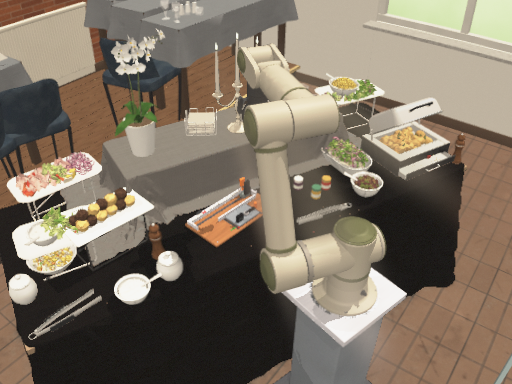

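Wrist view: dispenser from (207,133) to (453,112). The three jars are green (86,148), white (124,197) and brass/yellow (44,180). The follower is at the front stop, with its pointer near (285,210). I'll align the tool with the dispenser and look closer.

Request:
jog_arm(series="0.035 0.094 0.255 0 0 0.656 1;0.035 0.094 0.255 0 0 0.656 1;0.035 0.094 0.255 0 0 0.656 1;0.035 0.094 0.255 0 0 0.656 1;0.035 0.094 0.255 0 0 0.656 1;0.035 0.094 0.255 0 0 0.656 1;0.035 0.094 0.255 0 0 0.656 1;0.035 0.094 0.255 0 0 0.656 1;0.035 0.094 0.255 0 0 0.656 1")

```text
time_s: 8.82
eef_pos: [559.6, -19.9, 300.3]
ee_rot: [-0.0, 0.658, 0.753, -0.0]
force: [0.1, -0.2, 0.3]
grip_width: 0.999
grip_force: 0.0
```

```bash
cat > w.py <<'E'
from h import *
import sys
p=capture("wrist"); cv2.imwrite(f"pics/{sys.argv[1]}.png",p["img"][:,:,::-1])
np.save(sys.argv[1]+".npy",{k:p[k] for k in("intrinsics","dist_coeffs","R","t")},allow_pickle=True)
Z=dict(dispenser=0,fence_grip=None,lane_front=12,load_mark=30,pointer=None,fence_mark=12)
for l in sys.argv[2:]:
    for m in mark_of(l,p)[:1]:
        print(l,np.round(m['point'],1),round(m['confidence'],2),[ (z,*np.round(onz(p,m['point'],z)[:2],1)) for z in (0,12,30,50)])
st=sense(); print(np.round(st["eef_pos"],1),np.round(st["ee_rot"],4),st["time_s"])
E
python3 w.py c1 dispenser fence_grip fence_pointer fence_mark clamp_knob clamp_pivot follower_grip pointer load_mark lane_front; python3 -c "
import cv2;a=cv2.imread('pics/c1.png');cv2.imwrite('pics/c1b.png',cv2.resize(a,(800,600),interpolation=cv2.INTER_CUBIC))"
```

```text
dispenser [ 92.9 294.8] 0.86 [(0, np.float64(597.9), np.float64(71.8)), (12, np.float64(596.5), np.float64(71.2)), (30, np.float64(594.5), np.float64(70.2)), (50, np.float64(592.3), np.float64(69.1))]
fence_pointer [ 48.9 195.1] 0.79 [(0, np.float64(467.8), np.float64(106.2)), (12, np.float64(470.1), np.float64(104.6)), (30, np.float64(473.6), np.float64(102.1)), (50, np.float64(477.5), np.float64(99.4))]
fence_mark [ 52.9 214.7] 0.96 [(0, np.float64(492.2), np.float64(104.9)), (12, np.float64(493.8), np.float64(103.3)), (30, np.float64(496.3), np.float64(100.9)), (50, np.float64(499.0), np.float64(98.3))]
clamp_knob [164.9 227.5] 0.8 [(0, np.float64(523.5), np.float64(-31.9)), (12, np.float64(524.3), np.float64(-29.6)), (30, np.float64(525.4), np.float64(-26.1)), (50, np.float64(526.7), np.float64(-22.3))]
clamp_pivot [ 52.7 214.3] 0.73 [(0, np.float64(491.7), np.float64(105.0)), (12, np.float64(493.3), np.float64(103.4)), (30, np.float64(495.8), np.float64(101.1)), (50, np.float64(498.6), np.float64(98.4))]
follower_grip [207.8 309.5] 0.7 [(0, np.float64(644.1), np.float64(-76.7)), (12, np.float64(641.5), np.float64(-73.2)), (30, np.float64(637.5), np.float64(-67.8)), (50, np.float64(633.1), np.float64(-61.9))]
load_mark [ 14.3 334.1] 0.91 [(0, np.float64(629.5), np.float64(167.0)), (12, np.float64(627.2), np.float64(163.7)), (30, np.float64(623.9), np.float64(158.6)), (50, np.float64(620.1), np.float64(153.1))]
lane_front [205.8 297.3] 0.87 [(0, np.float64(626.7), np.float64(-76.1)), (12, np.float64(624.5), np.float64(-72.6)), (30, np.float64(621.3), np.float64(-67.3)), (50, np.float64(617.7), np.float64(-61.4))]
[559.6 -19.9 300.3] [-0.      0.6579  0.7531 -0.    ] 9.375
```

View pics/c1b.png

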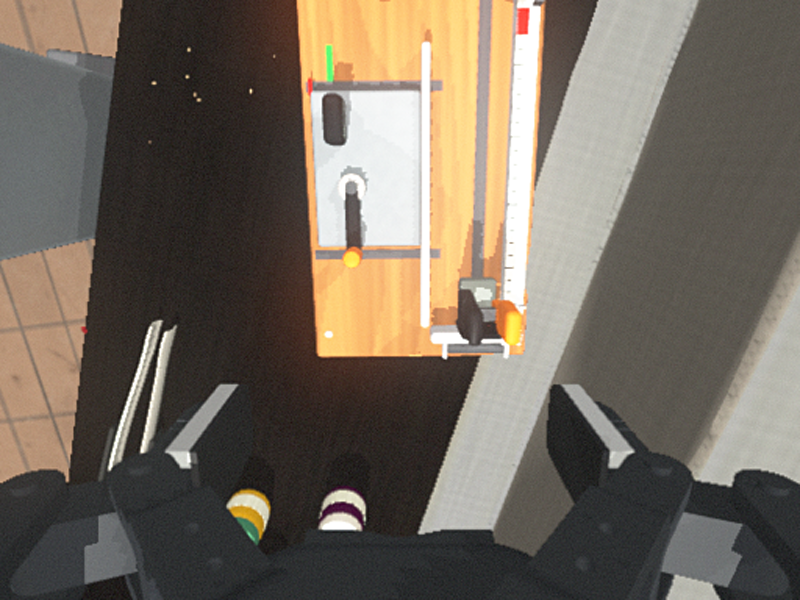

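The picture is well aligned. The lever points at -y with its knob at (352,258), the grip is at (334,118), the fence pointer at (311,86), the green mark at (329,62) and the follower handle at (490,315). Next, a fit of the dispenser pose from these pixels.

```bash
cat > f.py <<'E'
from h import *
p=np.load("c1.npy",allow_pickle=True).item()
k=1.5625
def P(x,y,z): return np.round(onz(p,[y/k,x/k],z),1)
for n,x,y,z in [("L0",301,20,12),("L1",318,356,12),("R0",543,60,12),("R1",524,355,12),("load",523,22,30),("railin0",515,40,30),("railin1",506,290,30),("railout0",536,40,30),("railout1",522,290,30),("green0",329,45,12),("green1",329,80,12),("fptr",311,86,20),("kn top",352,257,60),("kn top",352,257,50),("piv",351,188,40),("piv",351,188,50),("grip top",332,118,50),("fol pawl",480,290,40),("fenceTop0",426,44,32),("fenceTop1",424,322,32),("handle",492,312,60),("stop",440,350,36),("stopR",508,350,36)]: print(n,z,P(x,y,z))
E
python3 f.py
```

```text
L0 12 [463.9 142.9  12. ]
L1 12 [ 501.2 -121.8   12. ]
R0 12 [648.1 140.6  12. ]
R1 12 [682.1 -96.1  12. ]
load 30 [624.5 159.   30. ]
railin0 30 [621.1 146.7  30. ]
railin1 30 [650.3 -36.   30. ]
railout0 30 [636.1 148.8  30. ]
railout1 30 [663.2 -34.3  30. ]
green0 12 [486.3 128.8  12. ]
green1 12 [488.7 104.5  12. ]
fptr 20 [476.9  97.4  20. ]
kn top 60 [524.7 -20.3  60. ]
kn top 50 [524.  -22.2  50. ]
piv 40 [516.7  28.1  40. ]
piv 50 [517.6  28.6  50. ]
grip top 50 [499.   74.9  50. ]
fol pawl 40 [627.2 -36.7  40. ]
fenceTop0 32 [558.1 134.9  32. ]
fenceTop1 32 [587.8 -71.6  32. ]
handle 60 [635.4 -48.   60. ]
stop 36 [604.2 -92.7  36. ]
stopR 36 [660.3 -85.1  36. ]
```

Request:
jog_arm(series="-0.1 -0.1 0 0 0 0 1;-0.1 -0.1 0 0 0 0 1;-0.1 -0.1 0 0 0 0 1")

```text
time_s: 9.75
eef_pos: [525.5, -64.8, 300.5]
ee_rot: [0.0, 0.658, 0.753, 0.0]
force: [-0.1, 1.0, 0.9]
grip_width: 1.001
grip_force: 0.0
```

```bash
python3 w.py c2 ; python3 -c "
import cv2;a=cv2.imread('pics/c2.png');cv2.imwrite('pics/c2b.png',cv2.resize(a,(800,600),interpolation=cv2.INTER_CUBIC))"
```

```text
[525.7 -64.5 300.4] [1.000e-04 6.578e-01 7.532e-01 2.000e-04] 9.8
```

View pics/c2b.png

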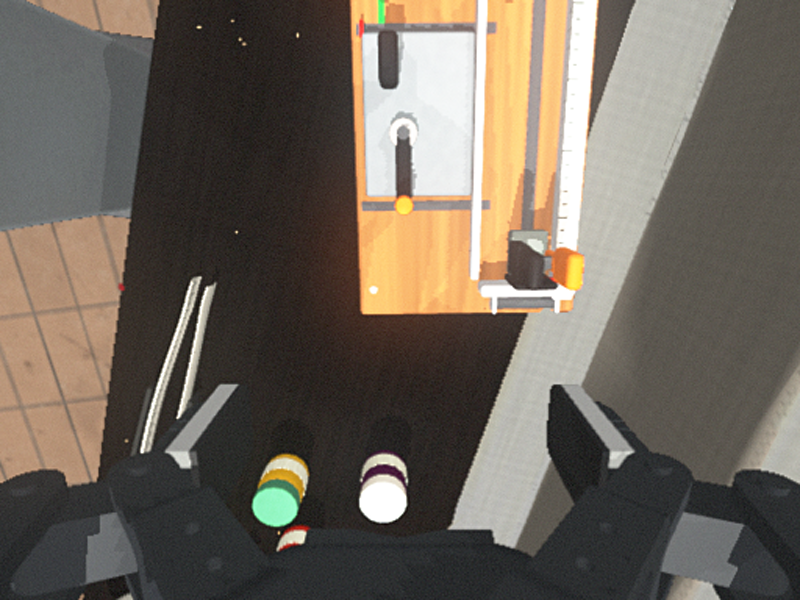

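c2: knob (404,205), pivot (403,132), grip (389,60), handle halves (525,262) and (568,268), jars green (276,500) and white (383,500). I'll triangulate those and write a move-planning helper.

```bash
cat >> h.py <<'E'
YAW=np.deg2rad(8.2); O=np.array([599.4,70.5])
ux=np.array([np.cos(YAW),np.sin(YAW)]); uy=np.array([-ux[1],ux[0]])
def D(X): X=np.asarray(X,float); d=X[:2]-O; return np.round([d@ux,d@uy,*X[2:]],1)
def W(x,y,z): return np.array([*(O+x*ux+y*uy),z])
def plan(targets,yaw=None):
    """world targets -> rows from the present pose; yaw = angle of tool y in world"""
    from scipy.spatial.transform import Rotation as Ro
    s=sense(); q=s["ee_rot"]; R=Ro.from_quat([q[1],q[2],q[3],q[0]]); pos=np.array(s["eef_pos"])
    if yaw is None: rv=np.zeros(3)
    else:
        y=np.array([np.cos(yaw),np.sin(yaw),0]);z=np.array([0,0,-1.]);G=Ro.from_matrix(np.column_stack([np.cross(y,z),y,z]))
        rv=(R.inv()*G).as_rotvec()/(np.pi/2)
    for t in targets: print(np.round(R.inv().apply(np.array(t)-pos)/400,3),np.round(rv,3))
E
python3 - <<'E'
from h import *
a,b=[np.load(f"c{i}.npy",allow_pickle=True).item() for i in(1,2)]
k=1.5625
for n,u,v in [("knobtop",(352,257),(404,205)),("pivot",(351,188),(403,131)),("grip",(334,118),(389,58)),("fptr",(310,86),(361,28)),("handleblackTop",(470,313),(528,258)),("orange",(510,322),(568,268)),("green",(329,72),(381,14)),("fenceend",(424,322),(474,277))]:
    X,r=tri([(a,[u[1]/k,u[0]/k]),(b,[v[1]/k,v[0]/k])]); print(n,np.round(X,1),round(r,1),D(X))
for n,q,z in [("green",(276,502),54),("white",(383,500),54)]:
    X=onz(b,[q[1]/k,q[0]/k],z); print(n,np.round(X,1))
piv=D([516.2,27.8])
print("piv",piv,"knob",D([524.1,-21.8]),"grip",D([499.2,74.8]))
px,py=D([516.2,27.8]);import math
px=-90.0
K=lambda th,off:W(px-52*math.sin(th)+off,py-52*math.cos(th),55)
plan([W(px,py-52,120),W(px,py-52,55)]+[K(t,-5) for t in(.2,.4,.6,.8,1.0,1.12)],YAW)
E
```

```text
knobtop [523.8 -23.4  44.7] 0.3 [-88.2 -82.1  44.7]
pivot [516.5  28.4  41.7] 0.5 [-88.  -29.8  41.7]
grip [499.7  75.4  43.7] 0.2 [-98.   19.1  43.7]
fptr [475.5  97.7  16.5] 0.0 [-118.7   44.6   16.5]
handleblackTop [615.1 -45.8  78.6] 0.2 [  -1.  -117.4   78.6]
orange [646.3 -49.7  74.7] 0.3 [  29.3 -125.7   74.7]
green [488.7 109.6  14.4] 0.2 [-104.    54.5   14.4]
fenceend [589.1 -74.7  23.6] 0.7 [ -30.9 -142.2   23.6]
green [ 448.  -290.1   54. ]
white [ 540.3 -275.5   54. ]
piv [-88.4 -30.4] knob [-87.7 -80.6] grip [-98.6  18.5]
[0.102 0.005 0.451] [ 0.    -0.    -0.005]
[0.102 0.004 0.613] [ 0.    -0.    -0.005]
[ 0.104 -0.034  0.613] [ 0.    -0.    -0.005]
[ 0.112 -0.059  0.613] [ 0.    -0.    -0.005]
[ 0.124 -0.082  0.613] [ 0.    -0.    -0.005]
[ 0.14  -0.102  0.613] [ 0.    -0.    -0.005]
[ 0.161 -0.118  0.613] [ 0.    -0.    -0.005]
[ 0.174 -0.126  0.613] [ 0.    -0.    -0.005]
```

Request:
jog_arm(series="0.102 0.008 0.45 0 0 -0.005 -0.43;0.102 0.008 0.45 0 0 -0.005 -0.43;0.102 0.008 0.45 0 0 -0.005 -0.43;0.102 0.008 0.45 0 0 -0.005 -0.43;0.102 0.008 0.45 0 0 -0.005 -0.43;0.102 0.008 0.55 0 0 -0.005 -0.43;0.102 0.008 0.62 0 0 -0.005 -0.43;0.102 0.008 0.62 0 0 -0.005 -0.43;0.104 -0.03 0.62 0 0 -0.005 -0.43;0.112 -0.055 0.62 0 0 -0.005 -0.43;0.124 -0.077 0.62 0 0 -0.005 -0.43;0.14 -0.097 0.62 0 0 -0.005 -0.43;0.161 -0.113 0.62 0 0 -0.005 -0.43;0.174 -0.122 0.62 0 0 -0.005 -0.43;0.174 -0.122 0.62 0 0 -0.005 -0.43")

```text
time_s: 11.68
eef_pos: [467.4, -1.7, 52.7]
ee_rot: [-0.0, 0.655, 0.756, 0.0]
force: [0.6, 2.1, 7.4]
grip_width: 0.288
grip_force: 4.1
```

```bash
python3 w.py d1;python3 -c "
from h import *
s=sense();print(D(s['eef_pos']),s['grip_width'],s['force'])"
```

```text
[467.5  -1.7  52.7] [-2.000e-04  6.549e-01  7.557e-01  2.000e-04] 11.725
[-140.9  -52.7   52.7] 0.2833668447544536 [1.44977868 2.5619261  8.14814407]
```

View pics/d1.png

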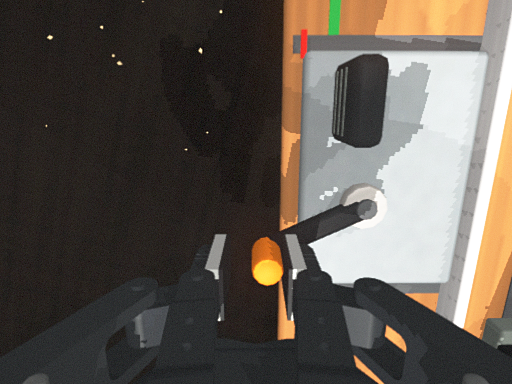

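Lever is open at about 1.1 rad. The pointer is at (304,43) and the mark at (335,15). Next, grip the fence.

```bash
python3 -c "
from h import *
plan([W(-138,-52,95),W(-98,19,95),W(-98,19,46),W(-83.4,19,46)],YAW)"
```

```text
[ 0.002  0.007 -0.106] [ 0. -0. -0.]
[ 0.179  0.107 -0.106] [ 0. -0. -0.]
[0.179 0.107 0.017] [ 0. -0. -0.]
[0.179 0.144 0.017] [ 0. -0. -0.]
```

Request:
jog_arm(series="0.002 0.007 -0.106 0 0 0 -0.43;0.179 0.107 -0.106 0 0 0 0;0.179 0.107 -0.106 0 0 0 0;0.179 0.107 -0.106 0 0 0 0;0.179 0.107 -0.05 0 0 0 0;0.179 0.107 0.017 0 0 0 0;0.179 0.107 0.017 0 0 0 0;0.179 0.107 0.017 0 0 0 -1;0.179 0.107 0.017 0 0 0 -1;0.179 0.107 0.017 0 0 0 -1;0.179 0.107 0.017 0 0 0 -1;0.179 0.107 0.017 0 0 0 -1", grip_force=40)

```text
time_s: 13.22
eef_pos: [499.9, 74.1, 46.5]
ee_rot: [0.0, 0.655, 0.756, -0.0]
force: [-3.1, -2.8, 7.4]
grip_width: 0.156
grip_force: 40.5
```

```bash
python3 w.py d2;python3 -c "
from h import *
s=sense();print(D(s['eef_pos']),s['grip_width'],s['force'])"
```

```text
[499.9  74.1  46.5] [ 5.000e-04  6.548e-01  7.558e-01 -1.000e-04] 13.275
[-98.   17.7  46.5] 0.15578900124234157 [-4.37989593 -3.93481096  6.62645326]
```

View pics/d2.png

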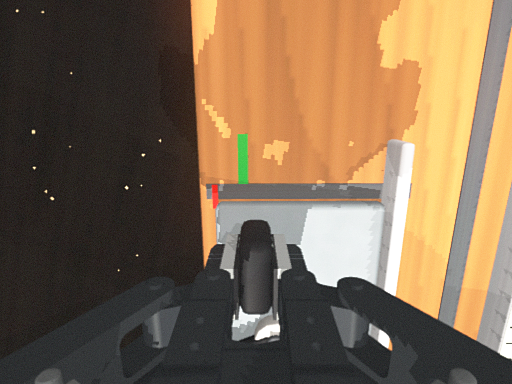

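Grip is held between the pads. Pointer at (215,195), mark at (242.5,160).

```bash
python3 -c "
from h import *
p=np.load('d2.npy',allow_pickle=True).item()
for z in(12,16,20): print(z,D(onz(p,[195,215],z)),D(onz(p,[183,242.7],z)),D(onz(p,[136,242.7],z)))
plan([W(-84,17.7,46.5)])"
```

```text
12 [-118.7   42.9   12. ] [-104.3   49.3   12. ] [-104.   73.   12.]
16 [-118.1   44.    16. ] [-104.1   50.2   16. ] [-103.9   73.4   16. ]
20 [-117.6   45.1   20. ] [-104.    51.2   20. ] [-103.7   73.7   20. ]
[-0.     0.035  0.   ] [0. 0. 0.]
```

Request:
jog_arm(series="0 0.012 0 0 0 0 -1;0 0.024 0 0 0 0 -1;0 0.035 0 0 0 0 -1;0 0.035 0 0 0 0 -1;0 0.035 0 0 0 0 -1")

```text
time_s: 13.9
eef_pos: [513.9, 76.1, 46.5]
ee_rot: [0.001, 0.655, 0.756, -0.0]
force: [-2.7, -2.6, 5.7]
grip_width: 0.161
grip_force: 40.4
```

```bash
python3 w.py d3;python3 - <<'E'
from h import *
s=sense();print(D(s['eef_pos']),s['grip_width'],s['force'])
im=cv2.imread('pics/d3.png').astype(int);b,g,r=im[...,0],im[...,1],im[...,2]
for n,m in(("red",(r>150)&(g<60)&(b<60)),("green",(g>150)&(r<80)&(b<80))):
    m[:100]=0;m[260:]=0
    y,x=np.nonzero(m);print(n,len(x),x.mean(),x.min(),x.max(),y.min(),y.max())
E
```

```text
[513.9  76.1  46.5] [ 5.000e-04  6.548e-01  7.558e-01 -0.000e+00] 13.95
[-83.8  17.7  46.5] 0.15921174679930733 [-2.76859903 -2.70512602  6.26469185]
red 47 214.38297872340425 212 216 185 196
green 244 213.91803278688525 209 218 135 183
```

```bash
python3 -c "
from h import *
plan([W(-84,17.7,46.5),W(-84,17.7,95),W(-121,-26,95),W(-121,-26,54),W(-119,-35.6,54),W(-115,-44,54),W(-110,-50,54),W(-106,-53.5,54), W(-106,-45,54),W(-106,-45,80),W(-142,-77,80),W(-142,-77,54),W(-128,-77,54),W(-110,-79,54),W(-94.5,-80,54)],YAW)"
```

```text
[-0. -0.  0.] [ 0.     0.001 -0.   ]
[-0.    -0.    -0.121] [ 0.     0.001 -0.   ]
[-0.109 -0.093 -0.121] [ 0.     0.001 -0.   ]
[-0.109 -0.093 -0.019] [ 0.     0.001 -0.   ]
[-0.133 -0.088 -0.019] [ 0.     0.001 -0.   ]
[-0.154 -0.078 -0.019] [ 0.     0.001 -0.   ]
[-0.169 -0.065 -0.019] [ 0.     0.001 -0.   ]
[-0.178 -0.055 -0.019] [ 0.     0.001 -0.   ]
[-0.157 -0.055 -0.019] [ 0.     0.001 -0.   ]
[-0.157 -0.055 -0.084] [ 0.     0.001 -0.   ]
[-0.237 -0.145 -0.084] [ 0.     0.001 -0.   ]
[-0.237 -0.145 -0.019] [ 0.     0.001 -0.   ]
[-0.237 -0.11  -0.019] [ 0.     0.001 -0.   ]
[-0.242 -0.065 -0.019] [ 0.     0.001 -0.   ]
[-0.244 -0.027 -0.019] [ 0.     0.001 -0.   ]
```

Request:
jog_arm(series="0 0 0 0 0 0 -0.1;0 0 0 0 0 0 -0.1;0 0 -0.121 0 0 0 -0.1;0 0 -0.121 0 0 0 -1;-0.109 -0.093 -0.121 0 0 0 -1;-0.109 -0.093 -0.121 0 0 0 -1;-0.109 -0.093 -0.121 0 0 0 -1;-0.109 -0.093 -0.02 0 0 0 -1;-0.109 -0.093 -0.02 0 0 0 -1;-0.133 -0.088 -0.02 0 0 0 -1;-0.154 -0.078 -0.02 0 0 0 -1;-0.169 -0.065 -0.02 0 0 0 -1;-0.178 -0.055 -0.02 0 0 0 -1;-0.178 -0.055 -0.02 0 0 0 -1;-0.157 -0.055 -0.02 0 0 0 -1;-0.157 -0.055 -0.09 0 0 0 -1;-0.157 -0.055 -0.09 0 0 0 -1")

```text
time_s: 16.08
eef_pos: [501.7, 11.5, 82.9]
ee_rot: [0.002, 0.655, 0.756, 0.001]
force: [-0.1, -0.3, -0.0]
grip_width: 0.002
grip_force: 0.0
```

```bash
python3 w.py e1;python3 - <<'E'
from h import *
s=sense();print(D(s['eef_pos']),s['grip_width'],s['force'])
plan([W(-142,-77,82),W(-142,-77,54),W(-128,-77,54),W(-110,-79,54),W(-94.5,-80,54)],YAW)
E
```

```text
[501.   11.5  81.8] [7.000e-04 6.548e-01 7.558e-01 3.000e-04] 16.125
[-105.8  -44.4   81.8] -0.004138544292358584 [-0.82967556  0.28064427  0.0724066 ]
[-0.082 -0.091 -0.   ] [ 0.001  0.    -0.   ]
[-0.082 -0.091  0.07 ] [ 0.001  0.    -0.   ]
[-0.082 -0.056  0.07 ] [ 0.001  0.    -0.   ]
[-0.087 -0.011  0.07 ] [ 0.001  0.    -0.   ]
[-0.089  0.028  0.07 ] [ 0.001  0.    -0.   ]
```

View pics/e1.png

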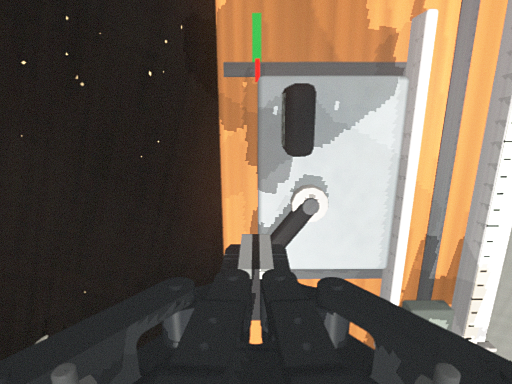

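The fence is on the mark (pointer and green both at column 257), and the lever is half closed (about 0.65 rad). Finishing the clamping from the -x side.

Request:
jog_arm(series="-0.082 -0.091 0 0 0 0 -1;-0.082 -0.091 0 0 0 0 -1;-0.082 -0.091 0.07 0 0 0 -1;-0.082 -0.091 0.07 0 0 0 -1;-0.082 -0.056 0.07 0 0 0 -1;-0.087 -0.03 0.07 0 0 0 -1;-0.087 -0.011 0.07 0 0 0 -1;-0.089 0.01 0.07 0 0 0 -1;-0.089 0.028 0.07 0 0 0 -1;-0.089 0.028 0.07 0 0 0 -1")

```text
time_s: 17.38
eef_pos: [517.3, -22.3, 53.8]
ee_rot: [0.0, 0.655, 0.756, 0.0]
force: [1.1, -0.2, -0.1]
grip_width: 0.005
grip_force: 0.0
```

```bash
python3 w.py e2;python3 - <<'E'
from h import *
s=sense();print(D(s['eef_pos']),s['grip_width'],s['force'])
E
```

```text
[517.2 -22.2  53.8] [2.000e-04 6.549e-01 7.557e-01 2.000e-04] 17.425
[-94.5 -80.   53.8] 0.00015387977922287022 [-0.05511556  0.1199735  -0.9631812 ]
```

View pics/e2.png

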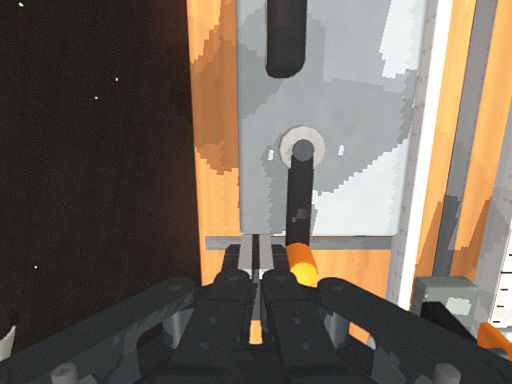

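Request:
jog_arm(series="0 0.005 0 0 0 0 -1;0 0.01 0 0 0 0 -1;0 0.01 0 0 0 0 -1")

```text
time_s: 17.8
eef_pos: [519.1, -22.0, 53.5]
ee_rot: [-0.002, 0.655, 0.756, -0.002]
force: [-12.9, -4.7, 8.0]
grip_width: 0.002
grip_force: 6.7
```

```bash
python3 -c "
from h import *
plan([W(-105,-80,54),W(-105,-80,120),W(8,-170,240),W(8,-210,170)],YAW)"
```

```text
[ 0.    -0.031 -0.001] [-0.003 -0.    -0.   ]
[ 0.    -0.032 -0.166] [-0.003 -0.    -0.   ]
[-0.224  0.249 -0.468] [-0.003 -0.    -0.   ]
[-0.324  0.25  -0.293] [-0.003 -0.    -0.   ]
```

Request:
jog_arm(series="0 -0.031 0 0 0 0 -1;0 -0.031 -0.16 0 0 0 -1;0 -0.031 -0.16 0 0 0 -1;-0.224 0.249 -0.468 0 0 0 0.2;-0.224 0.249 -0.468 0 0 0 0.2;-0.224 0.249 -0.468 0 0 0 0.2;-0.224 0.249 -0.468 0 0 0 0.2;-0.224 0.249 -0.468 0 0 0 0.2;-0.224 0.249 -0.468 0 0 0 0.2")

```text
time_s: 18.92
eef_pos: [631.3, -95.7, 239.3]
ee_rot: [-0.001, 0.655, 0.756, -0.0]
force: [-0.6, -0.1, 0.7]
grip_width: 0.6
grip_force: 0.0
```

```bash
python3 w.py g1 follower_grip pointer lane_front clamp_knob; python3 -c "
from h import *
plan([W(8,-210,170),W(-30,-180,180)],YAW)"
```

```text
follower_grip [136.9 257.3] 0.66 [(0, np.float64(627.9), np.float64(-59.5)), (12, np.float64(627.7), np.float64(-58.4)), (30, np.float64(627.4), np.float64(-56.8)), (50, np.float64(627.0), np.float64(-55.1))]
pointer [147.9 285.5] 0.86 [(0, np.float64(661.4), np.float64(-67.2)), (12, np.float64(660.1), np.float64(-65.8)), (30, np.float64(658.2), np.float64(-63.9)), (50, np.float64(656.0), np.float64(-61.7))]
lane_front [  4. 251.] 0.62 [(0, np.float64(602.2), np.float64(72.0)), (12, np.float64(602.8), np.float64(68.7)), (30, np.float64(603.8), np.float64(63.8)), (50, np.float64(604.9), np.float64(58.4))]
[632.  -96.2 240.5] [-2.000e-04  6.549e-01  7.557e-01 -1.000e-04] 19.175
[-0.101 -0.001  0.176] [-0. -0. -0.]
[-0.026 -0.096  0.151] [-0. -0. -0.]
```

View pics/g1.png

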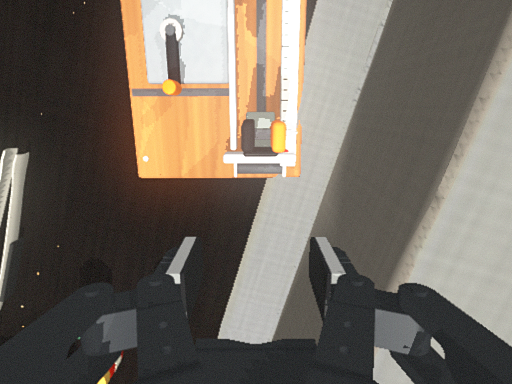

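Handle: black half spans columns 242–255, orange half 270–287, rows about 121–155. The lever is clamped. A second view will give the height.

Request:
jog_arm(series="-0.1 0 0.17 0 0 0 0.2;-0.1 0 0.17 0 0 0 0.2;-0.1 0 0.17 0 0 0 0.2;-0.1 0 0.17 0 0 0 0.2")

```text
time_s: 19.68
eef_pos: [638.6, -135.5, 174.7]
ee_rot: [0.001, 0.655, 0.756, 0.001]
force: [-1.1, -0.2, 0.4]
grip_width: 0.602
grip_force: 0.0
```

```bash
python3 w.py g2 follower_grip pointer
python3 - <<'E'
from h import *
obs=[];P=[]
for n in("g1","g2"):
    p=np.load(n+'.npy',allow_pickle=True).item();im=cv2.imread(f'pics/{n}.png').astype(int);b,g,r=im[...,0],im[...,1],im[...,2]
    m=((r>200)&(g>90)&(g<170)&(b<40)).astype(np.uint8)
    k,l,s,c=cv2.connectedComponentsWithStats(m)
    for i in range(1,k):
        if s[i,4]>60: print(n,s[i],c[i].round(1))
    P.append(p)
E
python3 -c "
import cv2;a=cv2.imread('pics/g2.png');cv2.imwrite('pics/g2b.png',cv2.resize(a[40:280,150:410],None,fx=2.5,fy=2.5,interpolation=cv2.INTER_CUBIC))"
```

```text
follower_grip [ 78.9 255.1] 0.79 [(0, np.float64(625.8), np.float64(-43.9)), (12, np.float64(625.9), np.float64(-44.9)), (30, np.float64(626.0), np.float64(-46.2)), (50, np.float64(626.2), np.float64(-47.8))]
pointer [109.2 291.5] 0.61 [(0, np.float64(662.1), np.float64(-64.9)), (12, np.float64(660.8), np.float64(-64.9)), (30, np.float64(658.7), np.float64(-65.1)), (50, np.float64(656.5), np.float64(-65.2))]
[ 638.4 -135.5  174.2] [1.000e-03 6.547e-01 7.559e-01 4.000e-04] 19.825
g2 [ 26 298  29  11 120] [ 42.1 301.9]
```

View pics/g2b.png

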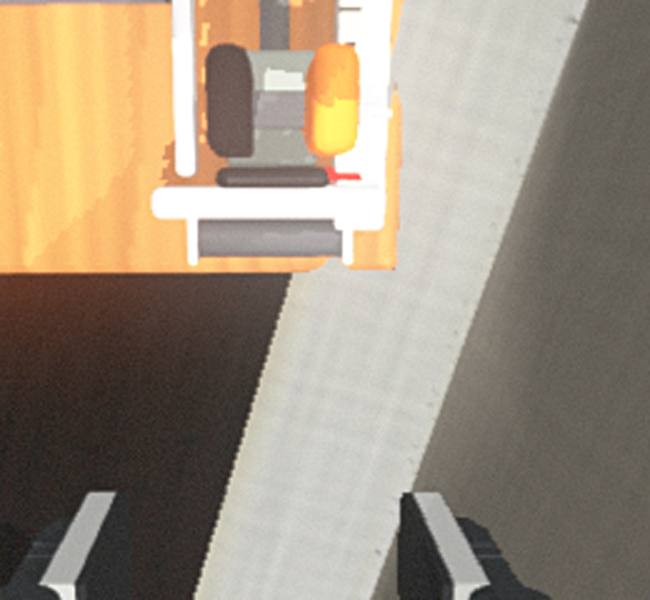

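Run:
```python
from h import *
a,b=[np.load(n+'.npy',allow_pickle=True).item() for n in("g1","g2")]
for n,u,v in [("net",(136.9,257.3),(78.9,255.1)),("mid",(138,264.5),(80.4,262.8)),("L",(138,242),(80.4,232.4)),("R",(138,287),(80.4,293.2)),("ptr",(147.9,285.5),(109.2,291.5))]:
    X,r=tri([(a,u),(b,v)]); print(n,np.round(X,1),D(X),round(r,1))
for z in(40,55,70): print(z,[ (D(onz(b,q,z))) for q in((80.4,232.4),(80.4,293.2),(58,262),(102.8,262))],D(onz(b,[111,290],z)))
```

```text
net [626.4 -51.1  93.9] [   9.4 -124.2   93.9] 0.1
mid [631.9 -51.2  94.3] [  14.8 -125.1   94.3] 0.5
L [613.5 -53.9  94.7] [  -3.8 -125.1   94.7] 0.3
R [650.4 -48.5  93.3] [  33.5 -125.1   93.3] 0.7
ptr [659.6 -65.   19.9] [  40.2 -142.7   19.9] 0.3
40 [array([  -7.7, -121.2,   40. ]), array([  38.9, -121.2,   40. ]), array([  14.9, -105.2,   40. ]), array([  15.1, -137.7,   40. ])] [  37.1 -143.9   40. ]
55 [array([  -6.8, -122.3,   55. ]), array([  37.2, -122.2,   55. ]), array([  14.5, -107.2,   55. ]), array([  14.7, -137.8,   55. ])] [  35.5 -143.7   55. ]
70 [array([  -5.8, -123.4,   70. ]), array([  35.5, -123.3,   70. ]), array([  14.2, -109.2,   70. ]), array([  14.4, -138. ,   70. ])] [  33.9 -143.4   70. ]
```

```bash
python3 -c "
from h import *
plan([W(10.5,-125,140),W(10.5,-125,74),W(10.5,107.5,74)],YAW)"
```

```text
[0.211 0.003 0.085] [0.001 0.001 0.   ]
[0.211 0.003 0.25 ] [0.001 0.001 0.   ]
[0.793 0.003 0.25 ] [0.001 0.001 0.   ]
```

Request:
jog_arm(series="0.211 0.003 0.085 0 0 0 0.6;0.211 0.003 0.085 0 0 0 0.6;0.211 0.003 0.085 0 0 0 0.6;0.211 0.003 0.17 0 0 0 0.6;0.211 0.003 0.25 0 0 0 0.6;0.211 0.003 0.25 0 0 0 0.6;0.211 0.003 0.25 0 0 0 -1;0.211 0.003 0.25 0 0 0 -1;0.211 0.003 0.25 0 0 0 -1;0.211 0.003 0.25 0 0 0 -1;0.211 0.003 0.25 0 0 0 -1", grip_force=50)

```text
time_s: 21.2
eef_pos: [627.3, -53.0, 75.5]
ee_rot: [0.001, 0.655, 0.756, -0.0]
force: [-11.4, -0.8, 13.0]
grip_width: 0.333
grip_force: 50.2
```

```bash
python3 w.py i1 pointer;python3 -c "
from h import *
s=sense();print(D(s['eef_pos']),s['grip_width'],s['grip_force'],s['force'])"
```

```text
[627.3 -53.   75.5] [ 1.100e-03  6.547e-01  7.559e-01 -1.000e-04] 21.3
[  10.  -126.3   75.5] 0.33233789772502065 50.16413793666288 [-10.16910731  -2.12956013  12.80206334]
```

Request:
jog_arm(series="0.05 0 0 0 0 0 -1;0.1 0 0 0 0 0 -1;0.15 0 0 0 0 0 -1;0.2 0 0 0 0 0 -1;0.25 0 0 0 0 0 -1;0.3 0 0 0 0 0 -1;0.35 0 0 0 0 0 -1;0.4 0 0 0 0 0 -1;0.45 0 0 0 0 0 -1;0.5 0 0 0 0 0 -1;0.54 0 0 0 0 0 -1;0.56 0 0 0 0 0 -1;0.56 0 0 0 0 0 -1")

```text
time_s: 22.92
eef_pos: [594.8, 168.8, 75.4]
ee_rot: [0.001, 0.654, 0.756, -0.001]
force: [-16.0, -8.7, 16.4]
grip_width: 0.33
grip_force: 53.1
```

```bash
python3 w.py i2 pointer;python3 -c "
from h import *
s=sense();print(D(s['eef_pos']),s['grip_width'],s['grip_force'],s['force'])
p=capture('side');cv2.imwrite('pics/i2s.png',p['img'][:,:,::-1])
for l,z in(('pointer',36),('load_mark',30)):
  for m in mark_of(l,p)[:1]: print(l,m['point'],m['confidence'],D(onz(p,m['point'],z)))
"
```

```text
[594.9 168.4  75.4] [ 7.000e-04  6.544e-01  7.561e-01 -1.100e-03] 23.025
[ 9.5 97.6 75.4] 0.3325111337192984 53.263893127441406 [-15.81715403  -9.07119667  17.52680595]
pointer [179.1, 257.7] 0.77 [29.7 65.8 36. ]
load_mark [178.6, 254.0] 0.62 [34.1 91.2 30. ]
```

Request:
jog_arm(series="0.01 0 0 0 0 0 -1;0.02 0 0 0 0 0 -1;0.02 0 0 0 0 0 -1;0.02 0 0 0 0 0 0.6;0.02 0 0 0 0 0 0.6;0.02 0 0 0 0 0 0.6;0.02 0 0 0 0 0 0.6;0.02 0 -0.2 0 0 0 0.6;0.02 0 -0.3 0 0 0 0.6;-0.1 0 -0.4 0 0 0 0.6;-0.1 0 -0.4 0 0 0 0.6")

```text
time_s: 24.55
eef_pos: [602.4, 127.6, 236.0]
ee_rot: [0.002, 0.656, 0.755, 0.002]
force: [-0.4, -0.2, 0.6]
grip_width: 0.8
grip_force: 0.0
```

```bash
python3 w.py i3 pointer load_mark fence_pointer fence_mark clamp_knob;python3 -c "
import cv2;a=cv2.imread('pics/i3.png');cv2.imwrite('pics/i3b.png',cv2.resize(a,(800,600),interpolation=cv2.INTER_CUBIC))"
```

```text
pointer [145.5 278.7] 0.6 [(0, np.float64(626.4), np.float64(157.6)), (12, np.float64(625.2), np.float64(158.9)), (30, np.float64(623.5), np.float64(160.9)), (50, np.float64(621.6), np.float64(163.0))]
load_mark [148.5 276.1] 0.64 [(0, np.float64(624.0), np.float64(153.9)), (12, np.float64(622.9), np.float64(155.3)), (30, np.float64(621.3), np.float64(157.5)), (50, np.float64(619.5), np.float64(159.8))]
fence_pointer [176.1 150.7] 0.57 [(0, np.float64(485.6), np.float64(102.5)), (12, np.float64(489.1), np.float64(105.6)), (30, np.float64(494.4), np.float64(110.3)), (50, np.float64(500.4), np.float64(115.6))]
clamp_knob [297.5 180.5] 0.86 [(0, np.float64(531.7), np.float64(-52.9)), (12, np.float64(533.7), np.float64(-44.6)), (30, np.float64(536.8), np.float64(-32.1)), (50, np.float64(540.1), np.float64(-18.3))]
[600.5 130.5 231.4] [-0.0009  0.6546  0.7559 -0.0008] 24.85
```

View pics/i3b.png

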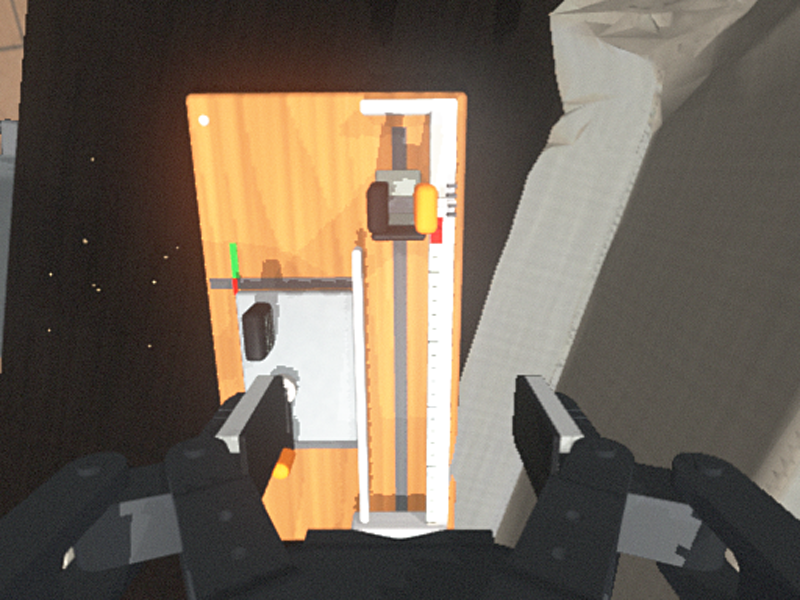

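The follower is held with its pointer at the red band (436,237). Fence pointer (236,286) is in line with the green mark (234,260). Jars next: locate them from above.

```bash
python3 -c "
from h import *
plan([[560,-120,280],[490,-370,280]],YAW)"
```

```text
[-0.605 -0.19  -0.121] [-0.001 -0.     0.   ]
[-1.199 -0.453 -0.121] [-0.001 -0.     0.   ]
```

Request:
jog_arm(series="-0.605 -0.19 -0.12 0 0 0 0.6;-0.605 -0.19 -0.12 0 0 0 0.6;-0.605 -0.19 -0.12 0 0 0 0.6;-0.605 -0.19 -0.12 0 0 0 0.6;-0.605 -0.19 -0.12 0 0 0 0.6;-0.605 -0.19 -0.12 0 0 0 0.6")

```text
time_s: 25.6
eef_pos: [560.1, -120.1, 280.1]
ee_rot: [-0.001, 0.655, 0.756, -0.0]
force: [0.5, 0.4, -0.3]
grip_width: 0.799
grip_force: 0.0
```

Request:
jog_arm(series="-0.595 -0.263 0 0 0 0 1;-0.595 -0.263 0 0 0 0 1;-0.595 -0.263 0 0 0 0 1;-0.595 -0.263 0 0 0 0 1;-0.595 -0.263 0 0 0 0 1;-0.595 -0.263 0 0 0 0 1;-0.595 -0.263 0 0 0 0 1")

```text
time_s: 26.48
eef_pos: [490.8, -369.1, 280.7]
ee_rot: [-0.0, 0.654, 0.756, 0.0]
force: [-0.2, -0.8, 0.2]
grip_width: 1.0
grip_force: 0.0
```

```bash
cat > j.py <<'E'
from h import *
import sys
p=capture("wrist"); cv2.imwrite(f"pics/{sys.argv[1]}.png",p["img"][:,:,::-1])
for q in mark_of("jar_0",p):
    b=q['point']; X=onz(p,b,0)
    t=proj(p,[[X[0],X[1],54]])[0]; c=p["img"][int(np.clip(t[1],0,383)),int(np.clip(t[0],0,511))] 
    print(round(q['confidence'],2),np.round(b),"base",np.round(X[:2],1),D(X)[:2],"lid colour",c)
for q in regions_of("jar_0",p):
    ys,xs=np.nonzero(q["region"]); 
    # fit: compare cylinder silhouette
    from scipy.optimize import minimize
    m=q["region"]
    a=np.arange(0,2*np.pi,.1)
    def sil(xy):
        pts=np.vstack([np.c_[xy[0]+21*np.cos(a),xy[1]+21*np.sin(a),np.full_like(a,z)] for z in(0,54)])
        h=cv2.convexHull(proj(p,pts).astype(np.float32)); im=np.zeros(m.shape,np.uint8); cv2.fillConvexPoly(im,np.round(h*16).astype(np.int32),1,shift=4); return im>0
    c0=onz(p,q["point"],27)[:2]
    f=lambda xy:-(sil(xy)&m).sum()/(sil(xy)|m).sum()
    r=minimize(f,c0,method="Nelder-Mead",options=dict(initial_simplex=[c0,c0+[10,0],c0+[0,10]],xatol=.2))
    print("region",round(q["confidence"],2),m.sum(),np.round(q["point"]),"fit",np.round(r.x,1),"iou",round(-r.fun,2),"bbox",xs.min(),xs.max(),ys.min(),ys.max())
s=sense();print(np.round(s["eef_pos"],1),s["time_s"])
E
python3 j.py k1
```

```text
0.8 [100. 228.] base [ 446.6 -298.2] [-203.8 -343.1] lid colour [122 222 162]
0.75 [ 92. 304.] base [ 537.5 -275.5] [-110.6 -333.6] lid colour [255 255 255]
0.74 [163. 233.] base [ 462.5 -374.5] [-199.  -420.9] lid colour [255 250 121]
region 0.8 1327 [100. 225.] fit [ 448.  -294.6] iou 0.95 bbox 206 246 76 115
region 0.7 1188 [169. 234.] fit [ 466.2 -373.7] iou 0.89 bbox 216 252 149 190
[ 490.5 -369.8  280.9] 26.625
```

Run:
```python
from h import *
p=np.load('i3.npy',allow_pickle=True).item();g=cv2.imread('pics/i3.png')[:,:,0].astype(int)
for r in range(185,311,20):
    w=np.nonzero(g[r-2:r+3].mean(0)>150)[0]; w=w[(w>222)&(w<295)]
    runs=np.split(w,np.nonzero(np.diff(w)>3)[0]+1)
    fe=max([q for q in runs if q[-1]<245],key=len,default=[0]);ra=max([q for q in runs if q[0]>255],key=len,default=[0])
    print(r,fe[0],fe[-1],ra[0],ra[-1],"fence inner",D(onz(p,[r,fe[-1]+.5],32))[:2],"rail inner",D(onz(p,[r,ra[0]-.5],30))[:2])
```

```text
185 225 232 274 290 fence inner [-11.7  44.8] rail inner [31.9 44.1]
205 223 232 274 289 fence inner [-12.3  22.5] rail inner [32.2 21.7]
225 223 233 274 289 fence inner [-11.7  -0.5] rail inner [32.4 -1.5]
245 223 233 273 288 fence inner [-12.2 -24.4] rail inner [ 31.6 -25.6]
265 223 234 273 288 fence inner [-11.6 -49.2] rail inner [ 31.9 -50.6]
285 229 234 273 287 fence inner [-12.2 -75. ] rail inner [ 32.2 -76.6]
305 229 235 273 294 fence inner [ -11.6 -101.9] rail inner [  32.5 -103.6]
```

```bash
python3 -c "
from h import *
plan([[539,-275.5,110],[539,-275.5,42]],YAW)"
```

```text
[0.216 0.154 0.427] [0.    0.    0.001]
[0.216 0.154 0.597] [0.    0.    0.001]
```

Request:
jog_arm(series="0.216 0.154 0.38 0 0 0 0.6;0.216 0.154 0.38 0 0 0 0.6;0.216 0.154 0.38 0 0 0 0.6;0.216 0.154 0.45 0 0 0 0.6;0.216 0.154 0.55 0 0 0 0.6;0.216 0.154 0.597 0 0 0 0.6;0.216 0.154 0.597 0 0 0 0.6;0.216 0.154 0.597 0 0 0 -1;0.216 0.154 0.597 0 0 0 -1;0.216 0.154 0.597 0 0 0 -1;0.216 0.154 0.597 0 0 0 -1;0.216 0.154 0.5 0 0 0 -1;0.216 0.154 0.38 0 0 0 -1;0.216 0.154 0.38 0 0 0 -1", grip_force=35)

```text
time_s: 28.38
eef_pos: [539.9, -277.9, 133.0]
ee_rot: [0.004, 0.655, 0.756, 0.0]
force: [0.7, 0.3, -1.2]
grip_width: 0.478
grip_force: 36.0
```

```bash
python3 -c "
from h import *
p=capture('wrist');cv2.imwrite('pics/l1.png',p['img'][:,:,::-1])
s=sense();print(s['grip_width']*85,s['force'],np.round(s['eef_pos'],1))
plan([W(9,-122,128),W(9,-122,56),W(9,-122,54)],YAW)"
```

```text
40.49074716819852 [-0.20606801 -1.07006162 -2.00812629] [ 538.9 -277.2  130.4]
[0.534 0.296 0.005] [ 0.001  0.002 -0.   ]
[0.534 0.295 0.185] [ 0.001  0.002 -0.   ]
[0.534 0.295 0.19 ] [ 0.001  0.002 -0.   ]
```

Request:
jog_arm(series="0.534 0.296 0 0 0 0 -1;0.534 0.296 0 0 0 0 -1;0.534 0.296 0 0 0 0 -1;0.534 0.296 0 0 0 0 -1;0.534 0.296 0 0 0 0 -1;0.534 0.296 0 0 0 0 -1;0.534 0.296 0 0 0 0 -1;0.534 0.296 0.06 0 0 0 -1;0.534 0.296 0.1 0 0 0 -1;0.534 0.296 0.14 0 0 0 -1;0.534 0.296 0.165 0 0 0 -1;0.534 0.296 0.18 0 0 0 -1;0.534 0.296 0.185 0 0 0 -1")

```text
time_s: 30.05
eef_pos: [625.5, -48.6, 55.7]
ee_rot: [0.0, 0.655, 0.756, -0.0]
force: [-8.3, 0.9, 15.7]
grip_width: 0.48
grip_force: 37.3
```

Request:
jog_arm(series="0 0 0 0 0 0 0.1;0 0 0 0 0 0 0.3;0 0 0 0 0 0 0.3;0 0 -0.1 0 0 0 0.3;0 0 -0.2 0 0 0 0.3;-0.1 0 -0.3 0 0 0 0.3;-0.1 0 -0.3 0 0 0 0.3")

```text
time_s: 30.92
eef_pos: [632.3, -90.6, 178.0]
ee_rot: [0.003, 0.656, 0.755, 0.001]
force: [0.4, -0.6, -0.8]
grip_width: 0.646
grip_force: 0.0
```

```bash
python3 j.py l2; python3 -c "
from h import *
print(D([540.3,-275.5]))
plan([[535,-200,150],[448,-294.6,130],[448,-294.6,42]],YAW)"
```

```text
0.71 [138. 252.] base [625.3 -51.6] [   8.2 -124.5] lid colour [255 255 255]
0.62 [337.  65.] base [ 445.7 -300.5] [-205.1 -345.3] lid colour [43 47 46]
region 0.9 2374 [144. 253.] fit [626.3 -49.5] iou 0.97 bbox 228 280 113 169
region 0.46 96 [352.  66.] fit [ 454.8 -328.3] iou 0.06 bbox 61 72 342 357
region 0.4 38572 [ 89. 201.] fit [522.   14.4] iou 0.11 bbox 87 312 0 197
[630.5 -87.6 173.5] 31.075
[-107.8 -334. ]
[-0.244 -0.276  0.059] [-0.001 -0.001 -0.   ]
[-0.448 -0.525  0.109] [-0.001 -0.001 -0.   ]
[-0.448 -0.525  0.329] [-0.001 -0.001 -0.   ]
```

Request:
jog_arm(series="-0.35 -0.35 -0.1 0 0 0 0.6;-0.35 -0.35 -0.1 0 0 0 0.6;-0.35 -0.35 -0.1 0 0 0 0.6;-0.35 -0.35 -0.1 0 0 0 0.6;-0.59 -0.54 -0.2 0 0 0 0.6;-0.59 -0.54 -0.2 0 0 0 0.6;-0.59 -0.54 -0.2 0 0 0 0.6;-0.59 -0.54 -0.2 0 0 0 0.6")

```text
time_s: 32.08
eef_pos: [451.2, -351.3, 253.6]
ee_rot: [-0.001, 0.655, 0.756, 0.0]
force: [-0.1, 0.2, 0.0]
grip_width: 0.798
grip_force: 0.0
```

```bash
python3 j.py l3; python3 -c "
from h import *
plan([[448,-294.6,110],[448,-294.6,42]],YAW)"
```

```text
0.98 [122. 261.] base [ 450.1 -298.5] [-200.4 -344. ] lid colour [148 245 194]
0.93 [190. 261.] base [ 462.3 -378.5] [-199.7 -424.8] lid colour [255 255 157]
region 0.81 1296 [121. 258.] fit [ 445.5 -294.7] iou 0.86 bbox 239 279 99 140
region 0.64 1341 [196. 262.] fit [ 465.4 -374.1] iou 0.86 bbox 248 284 172 216
[ 451.5 -350.9  253.9] 32.225
[0.14  0.012 0.36 ] [-0.    -0.001  0.001]
[0.14  0.012 0.53 ] [-0.    -0.001  0.001]
```

Request:
jog_arm(series="0.138 0.012 0.32 0 0 0 0.6;0.138 0.012 0.32 0 0 0 0.6;0.138 0.012 0.32 0 0 0 0.6;0.138 0.012 0.43 0 0 0 0.6;0.138 0.012 0.53 0 0 0 0.6;0.138 0.012 0.53 0 0 0 0.6;0.138 0.012 0.53 0 0 0 -1;0.138 0.012 0.53 0 0 0 -1;0.138 0.012 0.53 0 0 0 -1;0.138 0.012 0.53 0 0 0 -1;0.138 0.012 0.45 0 0 0 -1;0.138 0.012 0.31 0 0 0 -1;0.138 0.012 0.31 0 0 0 -1")

```text
time_s: 33.85
eef_pos: [449.4, -298.7, 136.1]
ee_rot: [0.005, 0.655, 0.756, -0.0]
force: [0.3, -1.1, -1.5]
grip_width: 0.482
grip_force: 35.7
```

```bash
python3 -c "
from h import *
s=sense();print(s['grip_width']*85,s['force'],np.round(s['eef_pos'],1))
plan([W(7.5,-76,130),W(7.5,-76,55)],YAW)"
```

```text
40.9772245958931 [ 0.34010574 -1.09422535 -1.48514252] [ 449.4 -298.7  136.1]
[0.671 0.521 0.013] [ 0.004  0.005 -0.   ]
[0.672 0.52  0.2  ] [ 0.004  0.005 -0.   ]
```

Request:
jog_arm(series="0.662 0.524 0 0 0 0 -1;0.662 0.524 0 0 0 0 -1;0.662 0.524 0 0 0 0 -1;0.662 0.524 0 0 0 0 -1;0.662 0.524 0 0 0 0 -1;0.662 0.524 0 0 0 0 -1;0.662 0.524 0 0 0 0 -1;0.662 0.524 0 0 0 0 -1;0.662 0.524 0 0 0 0 -1;0.662 0.524 0.06 0 0 0 -1;0.662 0.524 0.1 0 0 0 -1;0.662 0.524 0.14 0 0 0 -1;0.662 0.524 0.165 0 0 0 -1;0.662 0.524 0.18 0 0 0 -1;0.662 0.524 0.185 0 0 0 -1")

```text
time_s: 35.72
eef_pos: [619.3, -5.6, 57.4]
ee_rot: [0.002, 0.655, 0.755, 0.002]
force: [5.6, 0.5, 2.3]
grip_width: 0.481
grip_force: 42.0
```

Request:
jog_arm(series="0 0 0.004 0 0 0 -1;0 0 0.004 0 0 0 -1")

```text
time_s: 35.98
eef_pos: [619.3, -5.6, 56.8]
ee_rot: [0.002, 0.655, 0.756, 0.002]
force: [2.5, 0.3, 8.4]
grip_width: 0.48
grip_force: 42.2
```

Request:
jog_arm(series="0 0 0 0 0 0 0.1;0 0 0 0 0 0 0.3;0 0 0 0 0 0 0.3;0 0 -0.1 0 0 0 0.3;0 0 -0.25 0 0 0 0.3;-0.1 0 -0.3 0 0 0 0.3;-0.1 0 -0.3 0 0 0 0.3")

```text
time_s: 36.85
eef_pos: [623.9, -47.0, 176.7]
ee_rot: [0.002, 0.656, 0.755, 0.001]
force: [0.0, 0.9, -0.8]
grip_width: 0.651
grip_force: 0.0
```

```bash
python3 j.py l4; python3 -c "
from h import *
plan([[560,-200,200],[465,-430,240]],YAW)"
```

```text
0.83 [135. 256.] base [619.3  -4.3] [  9.  -76.9] lid colour [131 216 159]
0.63 [188. 255.] base [625.6 -54.5] [   8.1 -127.5] lid colour [255 255 255]
region 0.74 2471 [142. 259.] fit [618.6  -2.3] iou 0.98 bbox 228 283 109 166
region 0.73 2479 [197. 257.] fit [626.4 -51.4] iou 0.95 bbox 231 282 166 225
[622.7 -44.2 174. ] 37.0
[-0.363 -0.211 -0.065] [-0.001 -0.001 -0.   ]
[-0.898 -0.528 -0.165] [-0.001 -0.001 -0.   ]
```

Both jars are in place. Going for the third.

Request:
jog_arm(series="-0.36 -0.21 -0.1 0 0 0 0.6;-0.36 -0.21 -0.1 0 0 0 0.6;-0.36 -0.21 -0.1 0 0 0 0.6;-0.9 -0.53 -0.16 0 0 0 0.6;-0.9 -0.53 -0.16 0 0 0 0.6;-0.9 -0.53 -0.16 0 0 0 0.6;-0.9 -0.53 -0.16 0 0 0 0.6;-0.9 -0.53 -0.16 0 0 0 0.6;-0.9 -0.53 -0.16 0 0 0 0.6;-0.9 -0.53 -0.16 0 0 0 0.6")

```text
time_s: 38.25
eef_pos: [465.3, -429.8, 238.7]
ee_rot: [-0.0, 0.654, 0.756, 0.0]
force: [0.1, -0.7, -0.1]
grip_width: 0.798
grip_force: 0.0
```

```bash
python3 j.py l5; python3 -c "
from h import *
plan([[466,-375,110],[466,-375,42]],YAW)"
```

```text
0.89 [120. 261.] base [ 463.8 -374.4] [-197.6 -421. ] lid colour [255 243 114]
region 0.69 1474 [123. 262.] fit [ 466. -375.] iou 0.9 bbox 244 285 101 144
[ 465.1 -430.3  239.1] 38.4
[0.136 0.022 0.323] [-0.    -0.     0.001]
[0.136 0.022 0.493] [-0.    -0.     0.001]
```

Request:
jog_arm(series="0.136 0.022 0.28 0 0 0 0.6;0.136 0.022 0.28 0 0 0 0.6;0.136 0.022 0.28 0 0 0 0.6;0.136 0.022 0.4 0 0 0 0.6;0.136 0.022 0.493 0 0 0 0.6;0.136 0.022 0.493 0 0 0 0.6;0.136 0.022 0.493 0 0 0 -1;0.136 0.022 0.493 0 0 0 -1;0.136 0.022 0.493 0 0 0 -1;0.136 0.022 0.493 0 0 0 -1;0.136 0.022 0.4 0 0 0 -1;0.136 0.022 0.273 0 0 0 -1;0.136 0.022 0.273 0 0 0 -1;0.136 0.022 0.273 0 0 0 -1")

```text
time_s: 40.15
eef_pos: [465.3, -376.0, 129.9]
ee_rot: [0.0, 0.655, 0.756, -0.0]
force: [-0.5, 0.1, -1.3]
grip_width: 0.481
grip_force: 35.8
```

```bash
python3 -c "
from h import *
s=sense();print(s['grip_width']*85,s['force'],np.round(s['eef_pos'],1))
plan([W(-60,-220,130),W(8.2,-30,130),W(8.2,-30,56)],YAW)"
```

```text
40.847752151844475 [-0.49641508  0.14348154 -1.29805428] [ 465.3 -376.   129.9]
[ 0.507  0.341 -0.   ] [ 0.  0. -0.]
[ 0.982  0.511 -0.   ] [ 0.  0. -0.]
[0.982 0.511 0.185] [ 0.  0. -0.]
```

Request:
jog_arm(series="0.507 0.341 0 0 0 0 -1;0.507 0.341 0 0 0 0 -1;0.507 0.341 0 0 0 0 -1;0.507 0.341 0 0 0 0 -1;0.507 0.341 0 0 0 0 -1;0.98 0.511 0 0 0 0 -1;0.98 0.511 0 0 0 0 -1;0.98 0.511 0 0 0 0 -1;0.98 0.511 0 0 0 0 -1;0.98 0.511 0 0 0 0 -1;0.98 0.511 0.06 0 0 0 -1;0.98 0.511 0.1 0 0 0 -1;0.98 0.511 0.14 0 0 0 -1;0.98 0.511 0.165 0 0 0 -1;0.98 0.511 0.18 0 0 0 -1;0.98 0.511 0.185 0 0 0 -1;0.98 0.511 0.185 0 0 0 -1")

```text
time_s: 42.28
eef_pos: [612.4, 40.9, 56.7]
ee_rot: [0.0, 0.655, 0.756, 0.0]
force: [-1.6, 1.1, 3.2]
grip_width: 0.474
grip_force: 36.2
```

Request:
jog_arm(series="0 0 0.004 0 0 0 -1;0 0 0.004 0 0 0 -1;0 0 0.004 0 0 0 0.1;0 0 0.004 0 0 0 0.3;0 0 0.004 0 0 0 0.3;0 0 -0.1 0 0 0 0.3;0 0 -0.25 0 0 0 0.3;-0.1 0 -0.4 0 0 0 0.3;-0.1 0 -0.45 0 0 0 0.3;-0.1 0 -0.45 0 0 0 0.3;-0.1 0 -0.45 0 0 0 0.3")

```text
time_s: 43.65
eef_pos: [617.4, 1.7, 234.3]
ee_rot: [-0.001, 0.655, 0.756, -0.001]
force: [-0.9, -0.6, -0.6]
grip_width: 0.649
grip_force: 0.0
```

```bash
python3 j.py l6; python3 -c "
from h import *
import cv2
p=capture('side')
for m in mark_of('jar_0',p): print('side',m['confidence'],D(onz(p,m['point'],12)))
a=cv2.imread('pics/l6.png');cv2.imwrite('pics/l6b.png',cv2.resize(a,(800,600)))
plan([W(10.5,85,200),W(10.5,102,130),W(10.5,102,75)],YAW)"
```

```text
0.81 [214. 258.] base [628.1 -51.7] [  11.  -125.1] lid colour [255 255 255]
0.68 [177. 258.] base [621.7  -6.3] [ 11.1 -79.2] lid colour [155 238 184]
0.65 [132. 255.] base [610.4  42.9] [  7.  -28.9] lid colour [255 249 133]
region 0.88 1608 [229. 258.] fit [626.5 -53.4] iou 0.89 bbox 237 276 204 251
region 0.61 1584 [136. 253.] fit [612.6  43. ] iou 0.96 bbox 236 278 113 158
region 0.59 1623 [189. 257.] fit [618.4  -3.6] iou 0.93 bbox 236 276 158 206
[617.4   1.7 234.4] 43.8
side 0.62 [  7.4 -27.2  12. ]
side 0.46 [  3.  -84.4  12. ]
side 0.44 [  12.7 -122.8   12. ]
side 0.44 [-42.8 298.3  12. ]
side 0.37 [-30.8 -39.5  12. ]
[0.39  0.006 0.088] [-0.001 -0.    -0.   ]
[0.432 0.006 0.263] [-0.001 -0.    -0.   ]
[0.432 0.006 0.4  ] [-0.001 -0.    -0.   ]
```

View pics/l6b.png

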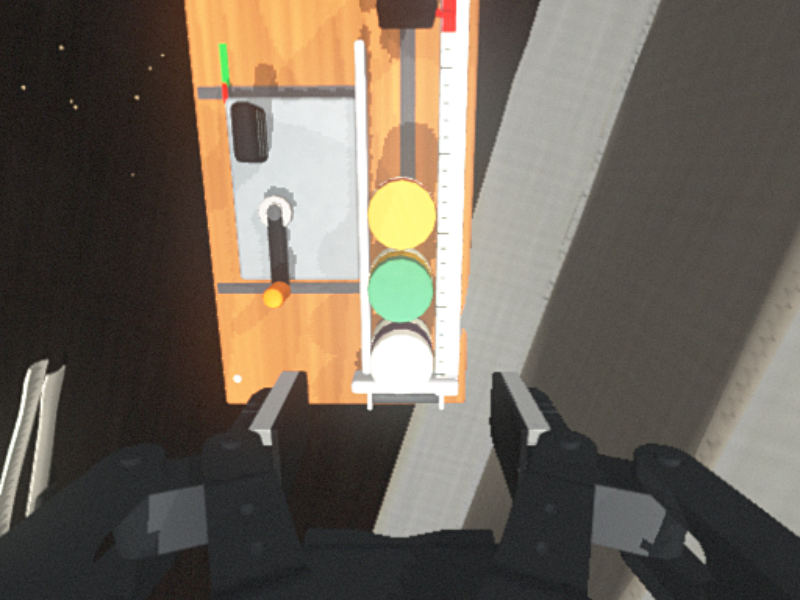

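The row stands in the lane: white (402,362), green (400,290), brass/yellow (402,215). The follower is still held at the red band (445,15). Gripping the handle to free it.

Request:
jog_arm(series="0.428 0.006 0.1 0 0 0 0.6;0.428 0.006 0.1 0 0 0 0.6;0.428 0.006 0.1 0 0 0 0.6;0.428 0.006 0.15 0 0 0 0.6;0.428 0.006 0.25 0 0 0 0.6;0.428 0.006 0.35 0 0 0 0.6;0.428 0.006 0.398 0 0 0 0.6;0.428 0.006 0.398 0 0 0 0.6;0.428 0.006 0.398 0 0 0 -1;0.428 0.006 0.398 0 0 0 -1;0.428 0.006 0.398 0 0 0 -1;0.428 0.006 0.398 0 0 0 -1;0.428 0.006 0.398 0 0 0 -1", grip_force=50)

```text
time_s: 45.52
eef_pos: [594.7, 170.0, 78.9]
ee_rot: [-0.0, 0.655, 0.756, -0.002]
force: [-18.5, -9.6, 17.6]
grip_width: 0.336
grip_force: 50.1
```

Request:
jog_arm(series="-0.02 0 0 0 0 0 -1;-0.04 0 0 0 0 0 -1;-0.06 0 0 0 0 0 -1;-0.08 0 0 0 0 0 -1;-0.1 0 0 0 0 0 -1;-0.12 0 0 0 0 0 -1;-0.14 0 0 0 0 0 -1;-0.16 0 0 0 0 0 -1;-0.18 0 0 0 0 0 -1;-0.195 0 0 0 0 0 -1;-0.205 0 0 0 0 0 -1;-0.215 0 0 0 0 0 -1;-0.22 0 0 0 0 0 -1;-0.225 0 0 0 0 0 -1;-0.23 0 0 0 0 0 -1")

```text
time_s: 47.4
eef_pos: [608.0, 79.0, 79.0]
ee_rot: [-0.0, 0.655, 0.756, -0.001]
force: [-16.4, -6.3, 16.6]
grip_width: 0.334
grip_force: 49.1
```

```bash
python3 -c "
from h import *
s=sense();print(D(s['eef_pos']),s['grip_width']*85,s['force'])
p=capture('side')
for m in mark_of('pointer',p)[:2]: print('side',m['confidence'],D(onz(p,m['point'],30)))"
```

```text
[ 9.8  7.2 79. ] 28.428806835513583 [-16.38699424  -6.33563049  16.61240647]
side 0.5 [62.6  8.6 30. ]
```

Request:
jog_arm(series="0 0 0 0 0 0 -0.1;0 0 0 0 0 0 0.3;0 0 0 0 0 0 0.6;0 0 0 0 0 0 0.6;0 0 -0.15 0 0 0 0.6;0 0 -0.3 0 0 0 0.6;-0.1 0 -0.4 0 0 0 0.6;-0.1 0 -0.45 0 0 0 0.6;-0.1 0 -0.45 0 0 0 0.6;-0.1 0 -0.45 0 0 0 0.6")

```text
time_s: 48.75
eef_pos: [614.2, 40.8, 255.2]
ee_rot: [-0.001, 0.655, 0.756, -0.001]
force: [-0.3, -0.6, 0.4]
grip_width: 0.798
grip_force: 0.0
```

```bash
sed -i 's/^np.save/np.save/' w.py; python3 j.py n1; python3 w.py n2 pointer clamp_knob fence_pointer; python3 -c "
from h import *
p=capture('side')
for m in mark_of('jar_0',p)[:4]: print('side',m['confidence'],D(onz(p,m['point'],12)))
p=np.load('n2.npy',allow_pickle=True).item()
im=cv2.imread('pics/n2.png').astype(int);b,g,r=im[...,0],im[...,1],im[...,2]
for n,m in(('red',(r>150)&(g<60)&(b<60)),('green',(g>150)&(r<80)&(b<80)),('or',(r>180)&(g>80)&(g<190)&(b<30))):
    k,l,s,c=cv2.connectedComponentsWithStats(m.astype(np.uint8))
    for i in range(1,k):
        if s[i,4]>8: print(n,s[i],c[i].round(1),D(onz(p,c[i][::-1],{'or':40}.get(n,14))),D(onz(p,c[i][::-1],30)))
s=sense();print(s['force'])
"
```

```text
0.79 [243. 254.] base [626.8 -59.3] [   8.6 -132.3] lid colour [255 255 255]
0.7 [215. 255.] base [622.4 -20.7] [  9.7 -93.5] lid colour [165 246 199]
0.61 [176. 254.] base [613.9  27.9] [  8.3 -44.3] lid colour [255 253 145]
region 0.85 1375 [184. 252.] fit [614.1  28.7] iou 0.89 bbox 235 274 166 206
region 0.71 1188 [260. 256.] fit [627.  -59.2] iou 0.72 bbox 237 272 239 278
region 0.56 1311 [226. 255.] fit [620.5 -14.7] iou 0.82 bbox 235 273 202 243
[614.3  40.8 255.5] 48.9
pointer [157.  280.9] 0.97 [(0, np.float64(642.8), np.float64(55.9)), (12, np.float64(641.6), np.float64(57.6)), (30, np.float64(639.8), np.float64(60.1)), (50, np.float64(637.8), np.float64(62.9))]
clamp_knob [219.5 182.9] 0.92 [(0, np.float64(533.0), np.float64(-40.4)), (12, np.float64(535.3), np.float64(-35.6)), (30, np.float64(538.7), np.float64(-28.5)), (50, np.float64(542.4), np.float64(-20.6))]
fence_pointer [ 95.4 148.5] 0.98 [(0, np.float64(481.7), np.float64(104.0)), (12, np.float64(485.6), np.float64(104.2)), (30, np.float64(491.4), np.float64(104.5)), (50, np.float64(497.9), np.float64(104.7))]
[614.6  40.5 256.4] [-2.000e-04  6.549e-01  7.557e-01 -1.000e-04] 49.1
side 0.69 [  9.8 -91.5  12. ]
side 0.55 [ -13.5 -142.1   12. ]
side 0.46 [ -9.6 -52.4  12. ]
[-0.38281639 -0.4453819  -0.60024197]
```

```bash
python3 -c "
from rig import finish_job
print(finish_job())"
```

```text
the job is handed in; nothing more can be done
None
```

The job is handed in, though no verdict came back: the fence is clamped on the green mark and the three jars found stand in a single row with the freed follower closed up against them. The press force itself was not measured; only the follower's position shows it.

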